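# Pin the press arm into its hinge stand

### The job

Fit the press arm to its hinge stand: set the aluminium arm down flat on the stand's rail with its drilled eye between the two lugs, bar pointing the same way as the rail, then push the wooden-headed hinge pin from the stand's right-hand side (as seen from the robot) through lug, eye and lug until the head is home against the lug, and let go. The pin's head is boxed in by its holder, so it can only be lifted out by the rod; to drive it home you will need to lay it down somewhere and take it again by the head. Leave the pigment tub, film can and brown bottle standing where they are.

Things in the scene. Friction and masses are not known exactly. Their poses are not given: they have to be found in the camera images.
- stand: Grey hinge stand, fixed; origin on the worktop under the hinge axis, z up. Plate x -30 to 140, y -50 to 50, 10 mm thick. Dark rail 26 mm wide along x (-16 to 114), flat top at z = 42 mm. Two lugs, 36 mm along x, at y = -38 to -23 and 23 to 38, 78 mm high, with lips leaning outwards to 92 mm; in each a 15 mm through hole along y, at x = 0, z = 60. The pin enters along +y (from the robot's right).
- stand_hinge (a point): Point on the stand's hinge axis half-way between the two lugs, which are 46 mm apart; 60 mm above the worktop; axes as the stand's (y along the holes, x along the rail).
- press_eye (a point): Centre of the hole in the eye of the loose aluminium press arm (about 0.32 kg, flat on the worktop at first). Eye block 36 (x) x 40 (y) x 36 mm high with a 17 mm through hole along y; from it a bar 36 mm wide, 28 mm high runs along +x to 121 mm from the hole's centre. Flat underside 18 mm below this point. Fitted, this point is at stand_hinge and the arm's x runs along the stand's x.
- press_grip (a point): Point in the arm's bar, near the centre of mass, 60 mm along x from the eye, 14 mm above the underside; axes as the arm's (x along the bar, y across it: 36 mm to grasp, z up).
- pin_head (a point): Centre of the wooden head of the loose hinge pin (about 0.13 kg). Head 40 (x) x 16 (y, to grasp) x 24 mm (z); x points from head to tip. Front face 20 mm along x from here. The rod's axis is 6 mm below this point; head and rod share one level underside 12 mm below it, so the pin lies level on a flat surface. Pushed home, the front face bears on the lug at negative y.
- pin_shoulder (a point): Point on the rod's axis at the front face of the pin's head; x along the rod to its tip. Rod: 12 mm diameter, 110 mm long from here, the last 20 mm tapered to 4 mm.
- pin_rod (a point): Point on the rod's axis 67 mm ahead of the head's front face, the middle of the rod length left bare by the holder at the start; x along the rod to the tip, y across it: 12 mm to grasp.
- pin_holder: Wooden pin holder, fixed; origin on the worktop under its middle, x along the pin. Foot 200 x 70 x 8 mm. Pin head and 43 mm of rod lie between cheeks (x = -100 to -4 mm, 42 mm wide over all, 20 mm apart, 72 mm high, closed at the back); beyond, the rod lies on a rail 7 mm wide, top 34 mm above the worktop, rod axis at 40 mm. The pin lifts straight up.
- pigment_tub: Screw-top pigment tub, 56 mm across, 52 mm high, standing at the back of the worktop; origin under it. Leave it alone.
- film_can: Film can, 35 mm across, 51 mm high, standing at the back of the worktop; origin under it. Leave it alone.
- amber_bottle: Brown bottle, 48 mm across, 105 mm high, standing at the back right of the worktop; origin under it. Leave it alone.
- desk_lamp: Teal desk lamp on the cabinet at the robot's left, fixed; origin under its round foot. It reaches about 100 mm to all sides of its origin and 400 mm above it: keep hand and wrist clear of it when swinging towards the worktop from the left.

How it is judged:
By the outcome, as a careful person would: the job done as asked, in the order asked, and still so for the second after the job is handed in, with the robot touching nothing.
It also fails if it takes over 64 s, if anything falls off the work surface, if the arm or the gripper's body presses on something with over 40 N, if the wrist force passes 120 N, or if a joint passes its speed limit or range.

### The arm

A 6-joint arm with a two-finger parallel gripper is mounted at the origin on the work surface; the furniture and walls round the work are solid. World frame = base frame: x ahead of the robot, y to its left, z up, the work surface at z = 0. Lengths are in mm, angles in rad, forces in N, time in s.
With the tool pointing down it reaches from about 425 to 950 mm from the base axis. Payload 14.7 kg.
Tool frame: the origin (TCP) lies midway between the tips of the shut fingers; the grasp point (between the pads) lies 19 mm behind it; z points along the fingers, y is the direction in which the jaws open and shut (so a half turn about z gives the same grasp; the last joint's range is limited). The gripper opens to 85 mm and grips with 20 to 120 N. Pads are 22 mm wide; open, the fingers measure 114 mm over their backs; the gripper's body (76 mm by 85 mm) begins 54 mm behind the grasp point. The pads swing forward as they close: fully open they stand 13 mm farther back than shut.
Start: joints at [-1.355, 0.48, 1.596, -0, 1.065, -0.047], TCP at [168.877, -627.673, 231.297] pointing down, gripper open.
Joint ranges: [-2.75, 2.75], [-0.82, 2.05], [0.23, 2.67], [-1.56, 4.7], [0.09, 2.69], [-2.92, 2.92]. Speed limits (rad/s): [1.89, 1.89, 2.39, 3.01, 3.01, 3.01].

### API

Orientations are given as a 3x3 rotation matrix whose columns are the frame's x, y, z axes.
In Python, from cell import arm gives the robot as it stands. The module is installed in compiled form; this text tells all that it offers.
- The arm moves only by the tool move_arm, never from a script. Its arguments are lists of equal length, an entry for each row: "delta_pos": the shift along the tool's x, y, z in cm, a list of three; "yaw": the turn about the tool's z in degrees. In form: {"delta_pos": [[dx, dy, dz], ...], "yaw": [yaw, ...]}. A call has 1 to 5 rows; each row is the pose to reach, as a shift and turn from the pose commanded when the call began, along the tool's axes at that moment; what a row does not reach only later rows make up. A row lasts 1/12 s, in which the tool goes at most 41.7 mm and 7.16 degrees, less where a joint would pass 70% of its speed; a pose out of reach is approached as far as the arm can. A call with a gripper value outside its range is refused whole. "claw" is the closure, from 0 (fully open) to 1 (shut), set as the call begins (left out, the last holds). The fingers move at their own pace and stop on an object; "force" is the grip in N (left out, the last holds). Time passes only in rows, so rows that repeat a pose let the fingers close. It gives the time, the measured TCP pose, the force and the opening at its end, in the units of the state.
- arm.observe(): the state, without advancing time (a new reading comes with each control period).
- arm.snapshot(name): name is "scene" or "top" or "wrist"; returns a dict with "frame" (384x512x3 uint8, red, green, blue), "z_map" (384x512 float32, mm along the optical axis (not along the pixel's ray), 0 where there is no reading), "camera_matrix" (3x3 intrinsics, pixels), "origin" and "rotation" of the camera in the world; the wrist camera has in their place "tool_from_camera" (4x4, takes a point from camera to tool coordinates, whose origin is the TCP and whose axes are the flange's). Camera axes: x right, y up, looking along -z (the intrinsics and any distortion apply to the point x, -y, -z); pixel columns grow to the right and rows downward; lengths in mm; the calibration is good to about 2 mm. A picture is of the moment at which its call begins: read the wrist's pose just before it.
- arm.job_done(): hands the job in, once; it reports no verdict.
The state is a dict: "clock": time; "q": joint angles; "qd": joint speeds; "tau": joint torques, N m; "tool_pos": TCP position; "tool_rot": TCP orientation; "wrist_force": force on the tool from outside, world axes, zero at the start; "moment": the same for the moment, N m; "gripper_width": finger opening in mm.
Only numpy, scipy, OpenCV 4.12 (cv2) and the standard library are available. Lean on these libraries where they do the work, as an engineer would, in place of code of your own. Each camera call takes 0.05 s, during which the arm holds its last target.

## Working session

There is one attempt and no reset: what is moved stays moved. The work goes in short steps, Python scripts to look and compute and a tool call to move; the robot and the scene stay as the last step left them, time stands still between calls to the robot, and variables do not carry over. Pictures are saved under pics/ and viewed, and the job is handed in when it is done.

Besides the shell and the picture viewer there is one more tool, called after ">>>" in YAML: its name, and indented under it one key for each argument. move_arm: Moves the arm, as the interface text tells. Its arguments: {"type":"object","properties":{"delta_pos":{"type":"array"},"yaw":{"type":"array"},"claw":{"type":"number"},"force":{"type":"number"}},"required":["delta_pos","yaw"]}

```bash
mkdir -p pics; ls; python3 - <<'E'
from cell import arm
import cv2, numpy as np
s=arm.observe(); print(s['clock'],s['tool_pos'],np.round(s['tool_rot'],3).tolist(),s['gripper_width'])
for n in ('scene','top','wrist'):
    d=arm.snapshot(n); np.savez('pics/%s0.npz'%n,**d)
    cv2.imwrite('pics/%s0.png'%n,d['frame'][:,:,::-1])
    print(n,np.round(d['camera_matrix'],1).tolist(),[ (k,np.round(d[k],3).tolist()) for k in d if k in('origin','rotation','tool_from_camera')], list(d))
print(arm.observe()['clock'])
E
```

```text
pics
0.0 [ 168.81314816 -627.26363068  230.67314334] [[0.966, 0.26, -0.0], [0.26, -0.966, 0.001], [0.0, -0.001, -1.0]] 85.38292739928193
scene [[434.6, 0.0, 252.2], [0.0, 434.6, 195.6], [0.0, 0.0, 1.0]] [('origin', [-548.823, 795.019, 849.156]), ('rotation', [[-0.611, 0.368, -0.7], [-0.791, -0.313, 0.526], [-0.026, 0.875, 0.483]])] ['frame', 'z_map', 'camera_matrix', 'origin', 'rotation']
top [[399.7, 0.0, 253.6], [0.0, 399.7, 193.3], [0.0, 0.0, 1.0]] [('origin', [312.403, -28.929, 1240.869]), ('rotation', [[0.057, 0.973, -0.223], [-0.998, 0.057, -0.007], [0.006, 0.223, 0.975]])] ['frame', 'z_map', 'camera_matrix', 'origin', 'rotation']
wrist [[313.3, 0.0, 261.4], [0.0, 313.3, 192.4], [0.0, 0.0, 1.0]] [('tool_from_camera', [[-0.002, 0.964, 0.267, 67.925], [1.0, 0.002, 0.0, -0.703], [-0.0, 0.267, -0.964, -141.799], [0.0, 0.0, 0.0, 1.0]])] ['frame', 'z_map', 'camera_matrix', 'tool_from_camera']
0.15
```

View pics/scene0.png

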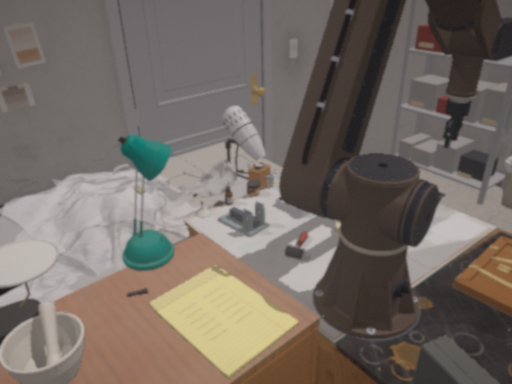

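View pics/top0.png

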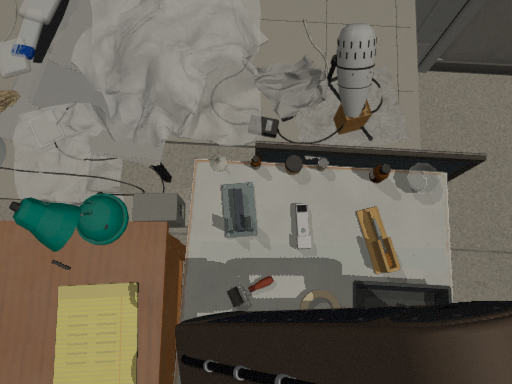

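View pics/wrist0.png

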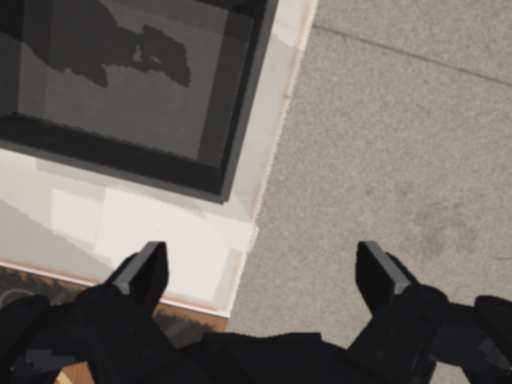

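```bash
cat > h.py <<'E'
import numpy as np, cv2
def load(f): return dict(np.load(f))
def world(d,pts,pose=None):
    """pixels (u,v)-> world using depth median 3x3"""
    K=d['camera_matrix']; out=[]
    for u,v in pts:
        ui,vi=int(round(u)),int(round(v)); p=d['z_map'][vi-1:vi+2,ui-1:ui+2]; z=np.median(p[p>0])
        out.append(ray(d,u,v,pose)(z))
    return np.array(out)
def camRT(d,pose=None):
    if 'rotation' in d: return d['rotation'],d['origin']
    T=d['tool_from_camera']; R,p=pose
    return R@T[:3,:3], R@T[:3,3]+p
def ray(d,u,v,pose=None):
    K=d['camera_matrix']; R,o=camRT(d,pose)
    c=np.array([(u-K[0,2])/K[0,0],-(v-K[1,2])/K[1,1],-1.])
    return lambda z: R@(c*z)+o
def atz(d,u,v,h,pose=None):
    f=ray(d,u,v,pose); a=f(0);b=f(1)-a; return a+b*(h-a[2])/b[2]
def proj(d,P,pose=None):
    K=d['camera_matrix']; R,o=camRT(d,pose)
    c=(np.atleast_2d(P)-o)@R; return np.c_[K[0,2]+K[0,0]*c[:,0]/-c[:,2],K[1,2]-K[1,1]*c[:,1]/-c[:,2]]
def cloud(d,pose=None):
    K=d['camera_matrix']; R,o=camRT(d,pose); z=d['z_map']; v,u=np.mgrid[:z.shape[0],:z.shape[1]]
    c=np.stack([(u-K[0,2])/K[0,0]*z,-(v-K[1,2])/K[1,1]*z,-z],-1)
    return c@R.T+o
E
python3 - <<'E'
import cv2
from h import *
d=load('pics/top0.npz')
c=d['frame'][150:290,200:420,::-1]
cv2.imwrite('pics/topcrop.png',cv2.resize(c,None,fx=3.6,fy=3.6,interpolation=cv2.INTER_CUBIC))
c=d['frame'][170:250,210:330,::-1]
for n,p in dict(stand=[(238,190),(238,225),(225,210),(250,210)],arm=[(303,208),(303,240)],hold=[(365,220),(372,220),(380,250)],ws=[(280,220),(340,220)]).items():
    print(n,np.round(world(d,p),0).tolist())
X=cloud(d)
np.set_printoptions(linewidth=250)
print(np.round(X[178:246:3,214:266:3,2]).astype(int))
E
```

```text
stand [[594.0, 28.0, 43.0], [485.0, 21.0, 41.0], [535.0, 66.0, 10.0], [539.0, -12.0, 11.0]]
arm [[551.0, -175.0, 30.0], [452.0, -177.0, 35.0]]
hold [[529.0, -372.0, 10.0], [526.0, -386.0, 34.0], [432.0, -398.0, 70.0]]
ws [[515.0, -108.0, -1.0], [526.0, -296.0, 0.0]]
[[  -4   -6   -5    4   -3    1    1   -3   -3   -3   -4    0   -2   -4    0    1    2    3]
 [   0   -2   -4   -3    0    0   -1    0    4   -3    1   -2   -5    2    1   -2   -4    1]
 [   2    2    1    0    5   10   12   11    9   13    8    9   15    2    1    7   -2    2]
 [  -3   -1    1    9   12    7    9   16   10   13   10    9    9    0    2    1    0   -1]
 [   1   -4    1    9    6   11   11   40   43   40    8    9   10   -4    2    1   -2   -5]
 [   3   -2    4   10   10    8    8   41   44   38   13    8    2   11    1    2    2    2]
 [  -1   -3   -5    8   11   10    8   43   38   40   12    6    7    9    1   -2    0    2]
 [  -3   -2    2    8    6   11   11   43   40   43    9   11    5    9   -4    3   -1    0]
 [  -2    3    0    8    6   10   10   39   45   45    6   11   16   13    0   -3    2   
[... 606 characters left out ...]
43   42   34   10   87   13    7    1    1   -3]
 [  -1   -3    1   -3   11   89   82    5   39   41   44   11   88    5    8    4    4    0]
 [   5   -2    2   -1    7   95   79    7   41   38   45    8   62   57    8   -3   -2    2]
 [  -2    3    1   -2    9   37   29   11   15   14   13   10   12   15    8    1    0    1]
 [  -3   -5    2   -3   11   12    6    6   11    6    7   11   10    7   -1   -1    0   -2]
 [   0   -2   -3   -1    0   -3   -2    0   -3    1   -1    1    0    4   -4    1    0    4]
 [  -5    1    0   -3   -3   -4    2   -2    2   -6    0    0   -1   -1    1   -2   -1    2]
 [   0   -1    1    1    0   -3    1   -1    3   -2   -2    5   -1    0    3   -1   -1    0]]
```

View pics/topcrop.png

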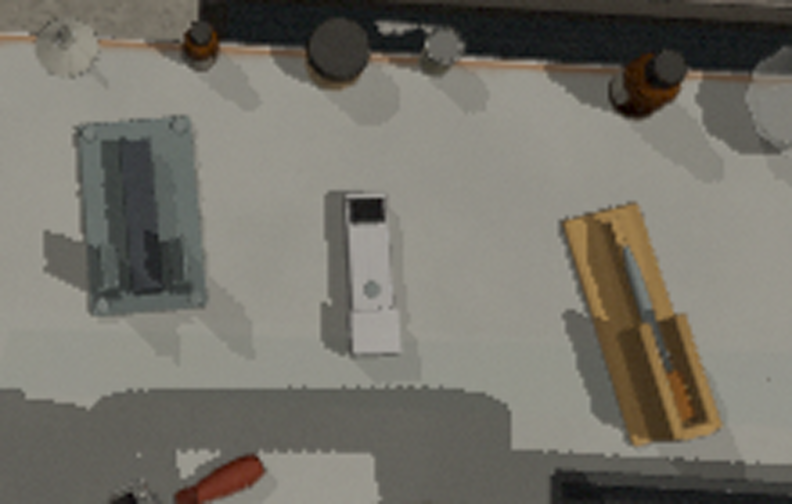

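```bash
cat > fit.py <<'E'
from h import *
from scipy.optimize import minimize
def rect(x,y,a,b,c,d): return (x>=a)&(x<=b)&(y>=c)&(y<=d)
def stand(x,y):
    h=np.zeros_like(x); h[rect(x,y,-30,140,-50,50)]=10; h[rect(x,y,-16,114,-13,13)]=42
    h[rect(x,y,-18,18,-38,-23)|rect(x,y,-18,18,23,38)]=78
    return h
def pressarm(x,y): # origin eye
    h=np.zeros_like(x); h[rect(x,y,-18,121,-18,18)]=28; h[rect(x,y,-18,18,-20,20)]=36; return h
def holder(x,y):
    h=np.zeros_like(x); h[rect(x,y,-100,100,-35,35)]=8; h[rect(x,y,-100,-4,-21,21)]=72
    h[rect(x,y,-100,-4,-10,10)]=8+0; h[rect(x,y,-100,-90,-10,10)]=72
    h[rect(x,y,-86.,-46,-8,8)]=58; h[rect(x,y,-46,44,-6,6)]=45; h[rect(x,y,44,64,-4,4)]=43
    return h
def fit(P,model,g,yaw0,n=3,w=6.):
    P=P[(np.hypot(P[:,0]-g[0],P[:,1]-g[1])<190)&(P[:,2]>-15)&(P[:,2]<100)]
    def cost(p):
        c,s=np.cos(p[2]),np.sin(p[2]); dx,dy=P[:,0]-p[0],P[:,1]-p[1]
        x=c*dx+s*dy; y=-s*dx+c*dy
        # smooth edges by averaging small offsets
        t=0
        for o in ((0,0),(1,0),(-1,0),(0,1),(0,-1)):
            e=P[:,2]-model(x+o[0],y+o[1]); t+=np.minimum(np.abs(e),12).mean()
        return t/5
    best=None
    for k in range(n):
      for da in (-.15,0,.15):
        s0=np.array([g[0],g[1],yaw0+da])+np.random.RandomState(k).randn(3)*[6,6,.03]
        sim=np.vstack([s0,s0+[15,0,0],s0+[0,15,0],s0+[0,0,.15]])
        r=minimize(cost,s0,method='Nelder-Mead',options=dict(initial_simplex=sim,xatol=.02,fatol=1e-5,maxiter=500))
        if best is None or r.fun<best.fun: best=r
    return best.x,best.fun
E
python3 - <<'E'
from fit import *
d=load('pics/top0.npz'); P=cloud(d)[d['z_map']>0]
for m,g,y in ((stand,(490,24),0),(pressarm,(445,-177),.0),(holder,(470,-390),.2)):
    print(m.__name__,*fit(P,m,g,y))
E
```

```text
stand [4.86137114e+02 1.53698335e+01 1.45973735e-01] 2.3412007860800133
pressarm [ 4.47898449e+02 -1.80553298e+02  1.00125328e-01] 2.691278220173547
holder [ 4.71066411e+02 -4.07355892e+02  3.04065541e-01] 3.0269879979768577
```

```bash
cat > go.py <<'E'
from h import *
from cell import arm
def yaw(R): return np.arctan2(R[1,0],R[0,0])
def delta(target,tyaw,s=None):
    """tool-axes delta (cm), deg"""
    s=s or arm.observe(); R=s['tool_rot']; d=R.T@(np.array(target)-s['tool_pos'])/10
    dy=(yaw(R)-tyaw); dy=(dy+np.pi/2)%np.pi-np.pi/2   # half-turn symmetric
    print('now',np.round(s['tool_pos'],1),'yaw %.3f'%yaw(R),'q',np.round(s['q'],2),'F',np.round(s['wrist_force'],1),'w %.1f'%s['gripper_width'],'t %.2f'%s['clock'])
    print('delta cm',np.round(d,2),'yaw deg %.1f'%np.degrees(dy), 'rows>=%d'%max(np.ceil(np.linalg.norm(d)/4.17),np.ceil(abs(np.degrees(dy))/7.16)))
def shot(name,tag):
    s=arm.observe(); d=arm.snapshot(name); d['R']=s['tool_rot'];d['p']=s['tool_pos']
    np.savez(f'pics/{tag}.npz',**d); cv2.imwrite(f'pics/{tag}.png',d['frame'][:,:,::-1]); return d,(d['R'],d['p'])
E
python3 -c "
from go import *
delta((470,-290,230),.2)"
```

```text
now [ 168.8 -627.4  230.8] yaw 0.263 q [-1.35  0.48  1.6   0.    1.07 -0.05] F [-0.  -0.3 -0.2] w 85.5 t 0.15
delta cm [ 37.85 -24.75   0.11] yaw deg 3.6 rows>=11
```

>>> move_arm:
  delta_pos:
    - [18.9, -12.4, 0]
    - [18.9, -12.4, 0]
    - [18.9, -12.4, 0]
    - [18.9, -12.4, 0]
    - [18.9, -12.4, 0]
  yaw: [3.6, 3.6, 3.6, 3.6, 3.6]

```text
clock: 0.57
tool_pos: [308.1, -470.4, 231.1]
tool_rot: [[0.98, 0.198, -0.0], [0.198, -0.98, 0.0], [-0.0, -0.0, -1.0]]
wrist_force: [1.2, -1.2, 0.5]
gripper_width: 85.6
```

```bash
python3 -c "
from go import *
delta((470,-290,230),.2)"
```

```text
now [ 308.1 -470.4  231.1] yaw 0.199 q [-1.04  0.36  1.8   0.    0.98  0.33] F [ 1.2 -1.2  0.5] w 85.6 t 0.57
delta cm [ 19.44 -14.47   0.12] yaw deg -0.0 rows>=6
```

>>> move_arm:
  delta_pos:
    - [19.4, -14.5, 0]
    - [19.4, -14.5, 0]
    - [19.4, -14.5, 0]
    - [19.4, -14.5, 0]
    - [19.4, -14.5, 0]
  yaw: [0, 0, 0, 0, 0]

```text
clock: 0.98
tool_pos: [447.1, -314.9, 231.3]
tool_rot: [[0.98, 0.199, -0.0], [0.199, -0.98, 0.0], [-0.0, -0.0, -1.0]]
wrist_force: [1.2, -1.6, 0.1]
gripper_width: 85.4
```

```bash
python3 -c "
from go import *
d,p=shot('wrist','w1')
from fit import *
P=cloud(d,p)[d['z_map']>0]
for m,g,y in ((pressarm,(447,-180),.1),(holder,(470,-407),.3)):
    print(m.__name__,*fit(P,m,g,y))
delta((500,-130,230),.1)"
```

```text
pressarm [ 4.46562853e+02 -1.79549523e+02  9.33198943e-02] 1.6415455503648544
holder [ 4.69787454e+02 -4.06974733e+02  2.96866140e-01] 1.7269825296296493
now [ 451.3 -310.   231.3] yaw 0.202 q [-0.66  0.34  1.83  0.    0.97  0.71] F [ 3.5  5.8 -0.7] w 85.4 t 1.03
delta cm [  8.38 -16.65   0.18] yaw deg 5.8 rows>=5
```

View pics/w1.png

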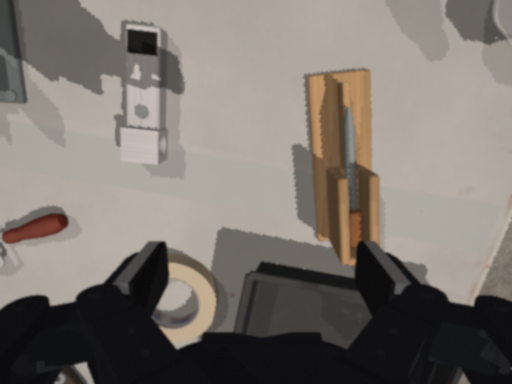

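The wrist view shows the press arm at (144,95), the holder at (345,165) with the pin head boxed in, and the stand's corner at top left. The fits agree with the top camera to within 2 mm.

>>> move_arm:
  delta_pos:
    - [6, -16.6, 0]
    - [6, -16.6, 0]
    - [6, -16.6, 0]
    - [6, -16.6, 0]
    - [6, -16.6, 0]
  yaw: [5.8, 5.8, 5.8, 5.8, 5.8]

```text
clock: 1.45
tool_pos: [471.7, -137.4, 231.2]
tool_rot: [[0.995, 0.101, -0.001], [0.101, -0.995, 0.001], [-0.001, -0.002, -1.0]]
wrist_force: [0.0, -0.4, -0.3]
gripper_width: 85.2
```

>>> move_arm:
  delta_pos:
    - [0, 0, 0]
    - [0, 0, 0]
  yaw: [0, 0]

```text
clock: 1.62
tool_pos: [472.1, -141.7, 231.3]
tool_rot: [[0.995, 0.101, 0.0], [0.101, -0.995, -0.0], [-0.0, 0.0, -1.0]]
wrist_force: [0.4, -0.3, -0.1]
gripper_width: 85.5
```

```bash
python3 -c "
from go import *
d,p=shot('wrist','w2')
from fit import *
P=cloud(d,p)[d['z_map']>0]
for m,g,y in ((pressarm,(447,-180),.1),(stand,(486,15),.14)):
    print(m.__name__,*fit(P,m,g,y))
delta((500,-130,230),.1)"
```

```text
pressarm [ 4.46380742e+02 -1.79901089e+02  9.24437430e-02] 1.7866658003569698
stand [4.85787686e+02 1.48505786e+01 1.56263258e-01] 2.025979004393833
now [ 472.1 -142.5  231.3] yaw 0.099 q [-0.35  0.26  1.95 -0.    0.93  1.12] F [-0.  -0.5  0.3] w 85.5 t 1.67
delta cm [ 2.9  -0.97  0.13] yaw deg -0.0 rows>=1
```

View pics/w2.png

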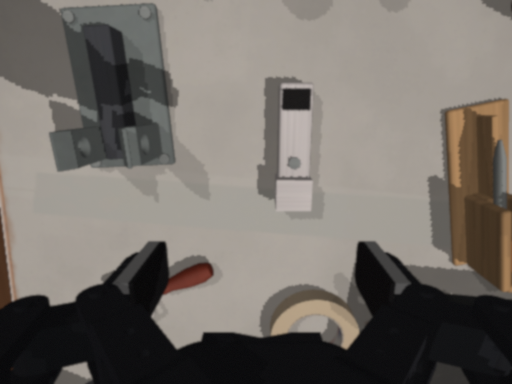

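Wrist view: stand at top left (lugs at (85,145) and (145,140)), arm at (295,150) with the eye block towards the robot. Going to grasp the arm.

```bash
python3 -c "
from go import *
delta((506.1,-174.4,60),.0925)"
```

```text
now [ 472.1 -142.5  231.3] yaw 0.099 q [-0.35  0.26  1.95 -0.    0.93  1.12] F [-0.  -0.5  0.3] w 85.5 t 1.67
delta cm [ 3.07  3.51 17.13] yaw deg 0.4 rows>=5
```

>>> move_arm:
  delta_pos:
    - [3.07, 3.5, 6]
    - [3.07, 3.5, 17.1]
    - [3.07, 3.5, 17.1]
    - [3.07, 3.5, 17.1]
    - [3.07, 3.5, 17.1]
  yaw: [0.4, 0.4, 0.4, 0.4, 0.4]

```text
clock: 2.08
tool_pos: [503.9, -175.2, 55.4]
tool_rot: [[0.996, 0.089, -0.005], [0.089, -0.996, 0.002], [-0.004, -0.002, -1.0]]
wrist_force: [-1.3, 0.8, -0.4]
gripper_width: 85.5
```

>>> move_arm:
  delta_pos:
    - [0, 0, 2]
    - [0, 0, 2]
  yaw: [0, 0]

```text
clock: 2.25
tool_pos: [503.8, -174.8, 36.8]
tool_rot: [[0.996, 0.09, -0.005], [0.09, -0.996, 0.002], [-0.005, -0.002, -1.0]]
wrist_force: [-2.3, -0.2, -0.4]
gripper_width: 85.2
```

```bash
python3 -c "
from go import *
d,p=shot('wrist','w3')
from fit import *
P=cloud(d,p)[d['z_map']>0]
for m,g,y in ((pressarm,(447,-180),.1),):
    print(m.__name__,*fit(P,m,g,y))
delta((506.1,-174.4,2),.0925)"
```

```text
pressarm [ 4.46642086e+02 -1.79615593e+02  9.28558218e-02] 1.788653657893238
now [ 504.5 -174.8   38.6] yaw 0.090 q [-0.39  0.6   2.01 -0.    0.54  1.09] F [-0.6  0.2  1. ] w 85.0 t 2.30
delta cm [ 0.17 -0.02  3.66] yaw deg -0.1 rows>=1
```

View pics/w3.png

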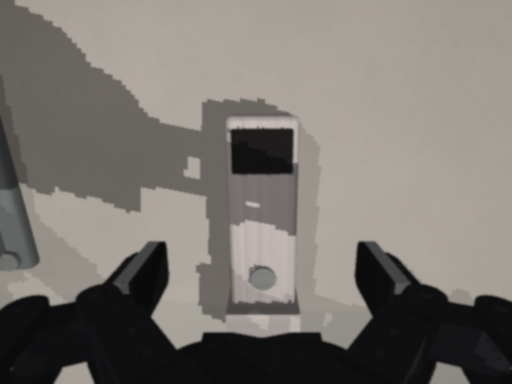

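The bar sits centred between the fingers (bar at columns 230–298, fingers at 165 and 358). Lower and close.

>>> move_arm:
  delta_pos:
    - [0.1, 0, 3.6]
    - [0.1, 0, 3.6]
    - [0.1, 0, 3.6]
  yaw: [0, 0, 0]

```text
clock: 2.55
tool_pos: [506.2, -174.0, 4.5]
tool_rot: [[0.996, 0.091, -0.002], [0.091, -0.996, 0.001], [-0.002, -0.001, -1.0]]
wrist_force: [0.3, -0.3, 1.0]
gripper_width: 85.6
```

>>> move_arm:
  delta_pos:
    - [0, 0, 0]
    - [0, 0, 0]
    - [0, 0, 0]
    - [0, 0, 0]
    - [0, 0, 0]
  yaw: [0, 0, 0, 0, 0]
  claw: 1
  force: 70

```text
clock: 2.97
tool_pos: [507.7, -174.0, 5.7]
tool_rot: [[0.996, 0.092, 0.002], [0.092, -0.996, -0.001], [0.002, 0.001, -1.0]]
wrist_force: [-2.3, 0.5, 17.9]
gripper_width: 34.7
```

>>> move_arm:
  delta_pos:
    - [0, 0, -1]
    - [0, 0, -5]
    - [0, 0, -9]
    - [0, 0, -11]
    - [0, 0, -11]
  yaw: [0, 0, 0, 0, 0]

```text
clock: 3.38
tool_pos: [509.4, -174.7, 119.3]
tool_rot: [[0.996, 0.092, 0.007], [0.092, -0.996, -0.003], [0.006, 0.003, -1.0]]
wrist_force: [1.1, 0.5, -2.3]
gripper_width: 34.9
```

>>> move_arm:
  delta_pos:
    - [0, 0, 0]
    - [0, 0, 0]
  yaw: [0, 0]

```text
clock: 3.55
tool_pos: [506.4, -173.5, 113.9]
tool_rot: [[0.996, 0.092, -0.001], [0.092, -0.996, 0.0], [-0.001, -0.0, -1.0]]
wrist_force: [-0.5, 1.5, -2.9]
gripper_width: 34.6
```

```bash
python3 -c "
from go import *
d,p=shot('wrist','w4')
delta((506.1,-174.4,120),.0925)"
```

```text
now [ 506.2 -173.4  113.4] yaw 0.092 q [-0.39  0.48  1.97 -0.    0.7   1.09] F [-0.4  0.1 -3.4] w 34.8 t 3.60
delta cm [-0.02  0.1  -0.66] yaw deg -0.0 rows>=1
```

View pics/w4.png

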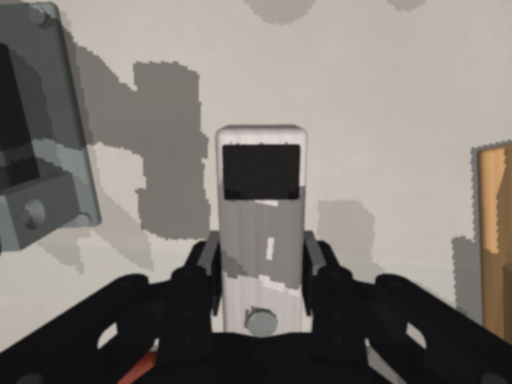

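Arm held, level, bar columns 217–307. Measuring it in the tool frame.

```bash
python3 -c "
from go import *
d=load('pics/w4.npz'); C=cloud(d,(np.eye(3),np.zeros(3))); m=d['z_map']>0
P=C[130:300,200:320].reshape(-1,3); 
print(np.round(C[120:300:10,262],1))
Q=P[(abs(P[:,1])<15)&(P[:,0]>5)&(P[:,0]<55)&(abs(P[:,2])<60)]
A=np.c_[Q[:,:2],np.ones(len(Q))]; print('plane',np.linalg.lstsq(A,Q[:,2],rcond=None)[0],Q[:,2].std())
T=P[abs(P[:,2]-np.median(Q[:,2]))<10]
for x in (20,30,40,50):
  t=T[abs(T[:,0]-x)<5]; print(x,t[:,1].min(),t[:,1].max())
for y in (-10,-5,0,5,10):
  t=T[abs(T[:,1]-y)<3]; print(y,np.sort(t[:,0])[-8:].round(1))
"
```

```text
[[ 56.7  -0.3 115.5]
 [ 58.8  -0.5 -20.2]
 [ 55.2  -0.5 -21.2]
 [ 51.5  -0.6 -22.5]
 [ 47.8  -0.6 -23. ]
 [ 44.   -0.6 -23.7]
 [ 40.2  -0.6 -24.1]
 [ 36.   -0.6 -23.6]
 [ 31.2  -0.6 -20.9]
 [ 27.2  -0.6 -21.8]
 [ 22.8  -0.6 -21.6]
 [ 18.6  -0.6 -21.9]
 [ 13.9  -0.6 -21.3]
 [  9.3  -0.6 -21.2]
 [  5.   -0.6 -21.9]
 [  0.4  -0.6 -22.1]
 [ -4.7  -0.6 -21.6]
 [ -9.3  -0.6 -22.1]]
plane [-4.93689536e-02  6.83132909e-03 -2.07455766e+01] 1.1361751119333443
20 -18.857202404356766 17.12247302742882
30 -18.914488818699606 17.12253836028985
40 -19.042954926353985 17.125231436527645
50 -18.998031562742984 17.057988658650313
-10 [58.9 58.9 58.9 58.9 58.9 58.9 58.9 58.9]
-5 [58.9 58.9 58.9 58.9 58.9 58.9 58.9 58.9]
0 [58.9 58.9 58.9 58.9 58.9 58.9 58.9 59. ]
5 [58.8 58.8 58.8 58.9 58.9 58.9 58.9 58.9]
10 [58.8 58.8 58.8 58.8 58.9 58.9 58.9 58.9]
```

```bash
python3 -c "
from go import *
delta((460,-85,175),.15)"
```

```text
now [ 506.2 -173.4  113.4] yaw 0.092 q [-0.39  0.48  1.97 -0.    0.7   1.09] F [-0.4  0.1 -3.4] w 34.8 t 3.60
delta cm [-3.79 -9.23 -6.15] yaw deg -3.3 rows>=3
```

>>> move_arm:
  delta_pos:
    - [-1, -3, -2]
    - [-2.4, -6, -4]
    - [-3.8, -9.2, -6.2]
    - [-3.8, -9.2, -6.2]
    - [-3.8, -9.2, -6.2]
  yaw: [-1, -2, -3.3, -3.3, -3.3]

```text
clock: 4.02
tool_pos: [459.9, -84.4, 176.2]
tool_rot: [[0.989, 0.151, -0.0], [0.151, -0.989, 0.0], [-0.0, -0.0, -1.0]]
wrist_force: [0.2, -0.0, -2.1]
gripper_width: 34.7
```

>>> move_arm:
  delta_pos:
    - [0, 0, 0]
    - [0, 0, 0]
  yaw: [0, 0]

```text
clock: 4.18
tool_pos: [460.7, -86.1, 175.2]
tool_rot: [[0.989, 0.148, -0.001], [0.148, -0.989, 0.0], [-0.001, -0.0, -1.0]]
wrist_force: [-0.4, -0.5, -3.3]
gripper_width: 34.6
```

```bash
python3 -c "
from go import *
d,p=shot('wrist','w5')
from fit import *
C=cloud(d,p); m=d['z_map']>0
P=C[m]; L=(P-p[1])@p[0]; P=P[~((abs(L[:,1])<50)&(L[:,2]<40))]
print(*fit(P,stand,(486,15),.14))
print(arm.observe()['tool_pos'])
"
```

```text
[4.85415407e+02 1.49268046e+01 1.54180002e-01] 1.6780818133898006
[460.67646008 -86.18281089 175.24066801]
```

View pics/w5.png

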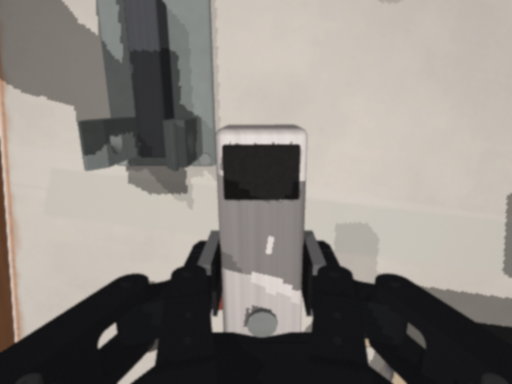

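```bash
cat > ov.py <<'E'
from h import *
def standlines(p):
    c,s=np.cos(p[2]),np.sin(p[2]); T=lambda a: np.array([[p[0]+c*x-s*y,p[1]+s*x+c*y,z] for x,y,z in a])
    r=lambda a,b,cc,d,z:[(a,cc,z),(b,cc,z),(b,d,z),(a,d,z)]
    return [T(r(-30,140,-50,50,10)),T(r(-16,114,-13,13,42)),T(r(-18,18,23,23,78)),T(r(-18,18,-23,-23,78)),T(r(-18,18,23,23,42)),T(r(-18,18,-23,-23,42))]
def draw(d,pose,lines,box,f,out):
    u0,v0,u1,v1=box; im=cv2.resize(d['frame'][v0:v1,u0:u1,::-1],None,fx=f,fy=f,interpolation=cv2.INTER_CUBIC)
    for k,L in enumerate(lines):
        q=proj(d,L,pose); q=((q-[u0,v0]+.5)*f).astype(int)
        cv2.polylines(im,[q],True,[(0,0,255),(0,255,0),(255,0,0),(0,255,255),(255,0,255),(255,255,0)][k%6],1)
    cv2.imwrite(out,im)
E
python3 -c "
from ov import *
d=load('pics/w5.npz')
draw(d,(d['R'],d['p']),standlines((485.6,14.9,.152)),(70,0,230,190),3.1,'pics/ov5.png')
d=load('pics/w2.npz')
draw(d,(d['R'],d['p']),standlines((485.6,14.9,.152)),(40,0,200,190),3.1,'pics/ov2.png')
"
```

```text
(no output)
```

View pics/ov5.png

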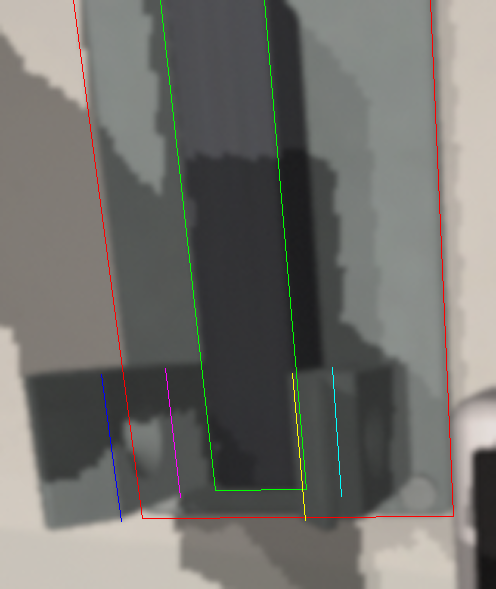

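View pics/ov2.png

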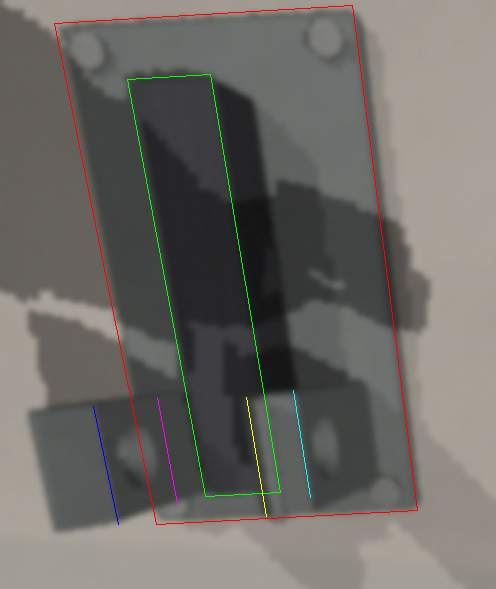

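```bash
python3 -c "
from h import *
c0=(485.6,14.9,.152); c,s=np.cos(c0[2]),np.sin(c0[2])
for f in ('w2','w5'):
  d=load('pics/%s.npz'%f); P=cloud(d,(d['R'],d['p']))[d['z_map']>0]
  x=c*(P[:,0]-c0[0])+s*(P[:,1]-c0[1]); y=-s*(P[:,0]-c0[0])+c*(P[:,1]-c0[1]); z=P[:,2]
  m=(abs(x)<13)&(z>48)&(z<72)
  print(f,[(n,k.sum(),y[k].mean().round(2),np.median(y[k]).round(2),y[k].std().round(2)) for n,k in (('L in',m&(y>15)&(y<30)),('R out',m&(y<-30)&(y>-45)),)])
  m=(z>48)&(z<76)&(((y>15)&(y<30))|((y<-30)&(y>-45)))
  for nm,k in (('x ext L',m&(y>0)),('x ext R',m&(y<0))): 
    q=np.sort(x[k]); print(nm,q[:6].round(1),q[-6:].round(1))
  k=(z>37)&(z<47)&(x>25)&(x<100)
  for x0 in (35,60,85):
    kk=k&(abs(x-x0)<10)
    if kk.sum()>5: q=np.sort(y[kk]); print('rail',x0,q[:4].round(1),q[-4:].round(1),z[kk].mean().round(1))
"

```

```text
w2 [('L in', np.int64(322), np.float64(24.72), np.float64(24.02), np.float64(1.79)), ('R out', np.int64(239), np.float64(-36.12), np.float64(-37.1), np.float64(1.87))]
x ext L [-17.3 -17.3 -17.2 -17.2 -17.2 -17.1] [18.4 18.4 18.4 18.4 18.4 18.4]
x ext R [-18.  -18.  -17.9 -17.9 -17.9 -17.8] [18. 18. 18. 18. 18. 18.]
rail 35 [-13.5 -13.2 -13.2 -13.1] [12.2 12.4 12.6 12.7] 41.0
rail 60 [-13.5 -13.5 -13.4 -13.3] [12.6 12.6 12.8 12.9] 41.0
rail 85 [-13.7 -13.6 -13.6 -13.5] [12.1 12.2 12.2 12.3] 41.0
w5 [('L in', np.int64(420), np.float64(24.81), np.float64(23.94), np.float64(1.83)), ('R out', np.int64(213), np.float64(-36.56), np.float64(-37.16), np.float64(1.18))]
x ext L [-17.8 -17.7 -17.6 -17.5 -17.4 -17.4] [18.3 18.3 18.3 18.4 18.4 18.4]
x ext R [-18.1 -18.  -17.8 -17.8 -17.7 -17.7] [17.9 17.9 17.9 17.9 17.9 18. ]
rail 35 [-13.2 -13.1 -13.1 -13. ] [12.8 12.8 12.9 12.9] 41.0
rail 60 [-13.5 -13.5 -13.3 -13.2] [12.4 12.5 12.5 13.3] 41.0
rail 85 [-13.9 -13.6 -13.4 -13.4] [12.4 12.6 12.7 12.8] 41.1
```

```bash
python3 -c "
from go import *
delta((545.9,23.3,125),.15)"
```

```text
now [460.7 -86.2 175.2] yaw 0.149 q [-0.25  0.31  2.06 -0.    0.78  1.17] F [-0.5  0.3 -3.4] w 34.8 t 4.23
delta cm [10.06 -9.56  5.01] yaw deg -0.1 rows>=4
```

>>> move_arm:
  delta_pos:
    - [3, -3, 0]
    - [6, -6, 0]
    - [9, -8.6, 2]
    - [10.05, -9.55, 5]
    - [10.05, -9.55, 5]
  yaw: [0, 0, 0, 0, 0]

```text
clock: 4.65
tool_pos: [546.1, 25.8, 120.8]
tool_rot: [[0.989, 0.15, -0.005], [0.15, -0.989, 0.0], [-0.005, -0.001, -1.0]]
wrist_force: [-2.9, -0.4, -4.6]
gripper_width: 34.5
```

>>> move_arm:
  delta_pos:
    - [0, 0, 0]
    - [0, 0, 0]
    - [0, 0, 0]
  yaw: [0, 0, 0]

```text
clock: 4.9
tool_pos: [545.8, 22.7, 126.8]
tool_rot: [[0.989, 0.148, 0.0], [0.148, -0.989, -0.0], [0.0, 0.0, -1.0]]
wrist_force: [-0.1, -0.4, -3.0]
gripper_width: 34.8
```

```bash
python3 -c "
from go import *
d,p=shot('wrist','w6')
shot('top','t6'); 
delta((545.9,23.3,60),.15)
im=cv2.imread('pics/t6.png')[160:260,190:290]; cv2.imwrite('pics/t6c.png',cv2.resize(im,None,fx=5,fy=5,interpolation=cv2.INTER_CUBIC))
"
```

```text
now [546.1  22.8 127.3] yaw 0.148 q [-0.01  0.47  1.93 -0.    0.74  1.41] F [-0.5 -0.  -2.8] w 34.8 t 5.00
delta cm [-0.03 -0.06  6.73] yaw deg -0.1 rows>=2
```

View pics/w6.png

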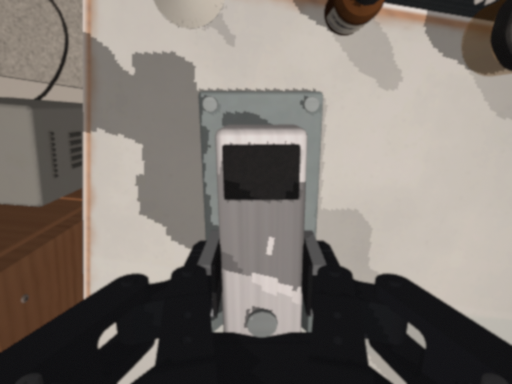

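View pics/t6c.png

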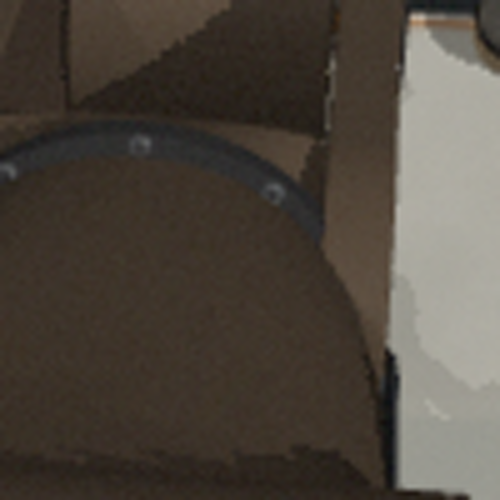

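Bar (columns 217–307) is centred on the plate (200–322) and parallel to it. The top camera is hidden by the robot. Lowering.

>>> move_arm:
  delta_pos:
    - [0, -0.05, 2]
    - [0, -0.05, 4]
    - [0, -0.05, 5.5]
    - [0, -0.05, 6.2]
  yaw: [0, 0, 0, 0]

```text
clock: 5.33
tool_pos: [545.3, 23.6, 63.6]
tool_rot: [[0.989, 0.148, -0.001], [0.148, -0.989, 0.0], [-0.001, -0.0, -1.0]]
wrist_force: [-0.1, -0.1, -2.8]
gripper_width: 34.6
```

>>> move_arm:
  delta_pos:
    - [0, 0, 0.3]
    - [0, 0, 0.5]
    - [0, 0, 0.7]
  yaw: [0, 0, 0]

```text
clock: 5.58
tool_pos: [546.4, 24.0, 58.1]
tool_rot: [[0.989, 0.149, 0.001], [0.149, -0.989, -0.0], [0.001, 0.0, -1.0]]
wrist_force: [0.7, 0.1, -2.1]
gripper_width: 34.5
```

```bash
python3 -c "
from go import *
d,p=shot('wrist','w7')
delta((545.9,23.3,48.5),.15)"
```

```text
now [546.3  24.1  57.8] yaw 0.149 q [-0.01  0.58  1.98 -0.    0.59  1.41] F [ 0.6  0.5 -3. ] w 34.8 t 5.63
delta cm [-0.05  0.07  0.93] yaw deg -0.0 rows>=1
```

>>> move_arm:
  delta_pos:
    - [0, 0.05, 0.4]
    - [0, 0.05, 0.6]
    - [0, 0.05, 0.6]
  yaw: [0, 0, 0]

```text
clock: 5.88
tool_pos: [545.8, 23.7, 51.2]
tool_rot: [[0.989, 0.149, -0.0], [0.149, -0.989, 0.0], [-0.0, -0.0, -1.0]]
wrist_force: [-0.9, 0.6, -3.4]
gripper_width: 34.7
```

>>> move_arm:
  delta_pos:
    - [0, 0, 0.2]
    - [0, 0, 0.3]
    - [0, 0, 0.3]
  yaw: [0, 0, 0]

```text
clock: 6.13
tool_pos: [545.8, 23.8, 48.1]
tool_rot: [[0.989, 0.149, -0.0], [0.149, -0.989, 0.0], [-0.0, -0.0, -1.0]]
wrist_force: [0.5, -0.5, -4.0]
gripper_width: 34.4
```

>>> move_arm:
  delta_pos:
    - [0, 0, 0.1]
    - [0, 0, 0.2]
  yaw: [0, 0]

```text
clock: 6.3
tool_pos: [545.9, 23.8, 47.7]
tool_rot: [[0.989, 0.149, 0.0], [0.149, -0.989, -0.0], [0.0, 0.0, -1.0]]
wrist_force: [-14.8, -0.8, 58.4]
gripper_width: 34.6
```

>>> move_arm:
  delta_pos:
    - [0, 0, 0.1]
    - [0, 0, 0.1]
  yaw: [0, 0]

```text
clock: 6.47
tool_pos: [545.9, 23.8, 47.7]
tool_rot: [[0.989, 0.149, 0.001], [0.149, -0.989, -0.0], [0.001, 0.0, -1.0]]
wrist_force: [-15.7, 0.1, 52.5]
gripper_width: 34.6
```

>>> move_arm:
  delta_pos:
    - [0, 0, -0.2]
    - [0, 0, -0.2]
  yaw: [0, 0]

```text
clock: 6.63
tool_pos: [546.3, 23.8, 48.0]
tool_rot: [[0.989, 0.149, 0.001], [0.149, -0.989, 0.0], [0.001, 0.0, -1.0]]
wrist_force: [1.5, 0.4, -3.0]
gripper_width: 34.5
```

>>> move_arm:
  delta_pos:
    - [0, 0, 0]
    - [0, 0, 0]
    - [0, 0, 0]
  yaw: [0, 0, 0]
  claw: 0.3

```text
clock: 6.88
tool_pos: [545.9, 23.8, 47.1]
tool_rot: [[0.989, 0.149, -0.0], [0.149, -0.989, 0.0], [-0.0, -0.0, -1.0]]
wrist_force: [0.5, -0.0, 0.5]
gripper_width: 59.9
```

>>> move_arm:
  delta_pos:
    - [0, 0, -3]
    - [0, 0, -7]
    - [-3, 0, -11]
    - [-7, 3, -15]
    - [-9, 6, -17]
  yaw: [0, 0, 0, 0, 0]

```text
clock: 7.3
tool_pos: [477.5, -29.0, 202.9]
tool_rot: [[0.989, 0.151, 0.0], [0.151, -0.989, 0.0], [0.0, -0.0, -1.0]]
wrist_force: [0.5, -1.4, -1.0]
gripper_width: 59.7
```

>>> move_arm:
  delta_pos:
    - [0, 0, 0]
    - [0, 0, 0]
    - [0, 0, 0]
  yaw: [0, 0, 0]

```text
clock: 7.55
tool_pos: [479.0, -29.7, 201.3]
tool_rot: [[0.989, 0.148, 0.001], [0.148, -0.989, 0.0], [0.001, -0.0, -1.0]]
wrist_force: [0.5, 0.1, 0.4]
gripper_width: 59.7
```

```bash
python3 -c "
from go import *
d,p=shot('wrist','w8')
im=d['frame'][:,:,::-1]; cv2.imwrite('pics/w8b.png',cv2.resize(im[20:260,90:350],None,fx=2.4,fy=2.4,interpolation=cv2.INTER_CUBIC))
c0=(485.8,14.7,.15); c,s=np.cos(c0[2]),np.sin(c0[2])
P=cloud(d,p)[d['z_map']>0]
x=c*(P[:,0]-c0[0])+s*(P[:,1]-c0[1]); y=-s*(P[:,0]-c0[0])+c*(P[:,1]-c0[1]); z=P[:,2]
k=(abs(z-70)<6)&(abs(y)<22.0)&(x>25)
for x0 in (40,70,100):
    kk=k&(abs(x-x0)<10); q=np.sort(y[kk]); print('bar',x0,q[:3].round(1),q[-3:].round(1),z[kk].mean())
print('bar end',np.sort(x[k&(abs(y)<14)])[-20::4].round(1))
k=(abs(z-77)<5)&(abs(y)<22)&(abs(x)<30); print('eye top x',np.sort(x[k])[:12:3].round(1),np.sort(x[k])[-12::3].round(1),'y',np.sort(y[k])[:9:3],np.sort(y[k])[-9::3], np.median(z[k]))
for sg in (1,-1):
  k=(z>80)&(z<98)&(sg*y>20)&(abs(x)<30); print('lug',sg,k.sum(),np.sort(x[k])[[5,-5]].round(1),np.sort(y[k])[[5,-5]].round(1))
delta((546,24,200),.15)
"
```

```text
bar 40 [-17.7 -17.6 -17.6] [18.3 18.3 18.5] 69.65187422744265
bar 70 [-17.5 -17.5 -17.5] [18.4 18.5 18.6] 69.07028987123772
bar 100 [-17.5 -17.5 -17.4] [18.5 18.5 18.9] 70.45317069675947
bar end [119.9 119.9 120.  120.1 120.1]
eye top x [-18.  -17.9 -17.8 -17.8] [18.  18.  18.  29.7] y [-21.99532103 -21.87720792 -21.83916623] [20.26443383 20.29595828 20.41796204] 77.23248672174921
lug 1 693 [-17.2  18.1] [24.1 35.5]
lug -1 536 [-17.3  17.7] [-33.7 -22.6]
now [478.9 -29.4 200.8] yaw 0.149 q [-0.12  0.28  2.01  0.    0.85  1.3 ] F [ 0.6  0.5 -0.6] w 59.5 t 7.60
delta cm [ 7.43 -4.28  0.08] yaw deg -0.0 rows>=3
```

View pics/w8b.png

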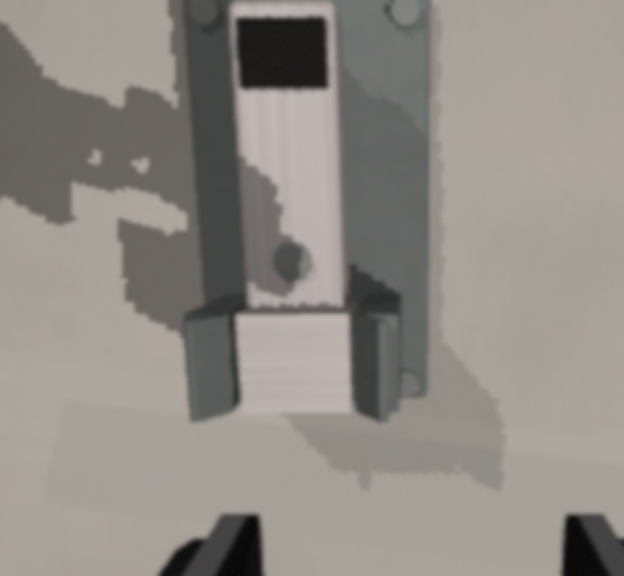

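Arm seated: eye spans ±18 mm in line with the lugs, its top at z 77–78, and the bar is parallel to the rail. Now the pin.

```bash
python3 -c "
from go import *
delta((455,-390,200),.3)"
```

```text
now [478.9 -29.4 200.8] yaw 0.149 q [-0.12  0.28  2.01  0.    0.85  1.3 ] F [ 0.6  0.5 -0.6] w 59.5 t 7.60
delta cm [-7.72 35.3   0.07] yaw deg -8.6 rows>=9
```

>>> move_arm:
  delta_pos:
    - [-4, 20, 0]
    - [-4, 20, 0]
    - [-4, 20, 0]
    - [-4, 20, 0]
    - [-4, 20, 0]
  yaw: [-8.6, -8.6, -8.6, -8.6, -8.6]

```text
clock: 8.02
tool_pos: [469.0, -231.8, 200.1]
tool_rot: [[0.955, 0.296, -0.002], [0.296, -0.955, 0.001], [-0.001, -0.002, -1.0]]
wrist_force: [1.7, -0.5, -0.0]
gripper_width: 59.9
```

```bash
python3 -c "
from go import *
delta((455,-390,200),.3)"
```

```text
now [ 469.  -231.8  200.1] yaw 0.301 q [-0.52  0.34  1.92  0.    0.88  0.75] F [ 1.7 -0.5 -0. ] w 59.9 t 8.02
delta cm [-6.030e+00  1.469e+01 -1.000e-02] yaw deg 0.1 rows>=4
```

>>> move_arm:
  delta_pos:
    - [-6, 14.7, 0]
    - [-6, 14.7, 0]
    - [-6, 14.7, 0]
    - [-6, 14.7, 0]
    - [-6, 14.7, 0]
  yaw: [0, 0, 0, 0, 0]

```text
clock: 8.43
tool_pos: [455.3, -394.2, 199.7]
tool_rot: [[0.956, 0.293, -0.0], [0.293, -0.956, -0.001], [-0.001, 0.001, -1.0]]
wrist_force: [-1.1, 0.4, 0.4]
gripper_width: 59.8
```

>>> move_arm:
  delta_pos:
    - [0, 0, 0]
    - [0, 0, 0]
    - [0, 0, 0]
  yaw: [0, 0, 0]

```text
clock: 8.68
tool_pos: [455.4, -387.4, 200.5]
tool_rot: [[0.955, 0.296, -0.001], [0.296, -0.955, 0.001], [-0.001, -0.002, -1.0]]
wrist_force: [0.3, 0.6, 0.6]
gripper_width: 59.9
```

```bash
python3 -c "
from go import *
d,p=shot('wrist','w9')
from fit import *
C=cloud(d,p); m=d['z_map']>0
r=fit(C[m],holder,(470,-407),.3); print(r); c0=r[0]
im=d['frame'][:,:,::-1]; cv2.imwrite('pics/w9b.png',cv2.resize(im[20:300,150:400],None,fx=2.1,fy=2.1,interpolation=cv2.INTER_CUBIC))
P=C[m]; c,s=np.cos(c0[2]),np.sin(c0[2])
x=c*(P[:,0]-c0[0])+s*(P[:,1]-c0[1]); y=-s*(P[:,0]-c0[0])+c*(P[:,1]-c0[1]); z=P[:,2]
k=(z>37)&(z<55)&(abs(y)<12)
for x0 in range(0,75,8):
  kk=k&(abs(x-x0)<4)
  if kk.sum()>3: print(x0,kk.sum(),y[kk].min().round(1),y[kk].max().round(1),z[kk].max().round(1))
print('tip',np.sort(x[k])[-5:])
k=(z>62)&(z<80)&(abs(y)<25); print('cheek x',np.sort(x[k])[[10,-10]],'y',np.sort(y[k])[[10,-10]])
delta((489,-401,80),.3)
"
```

```text
(array([ 4.69963981e+02, -4.06833442e+02,  3.01493180e-01]), np.float64(1.6510285922950552))
0 99 -12.0 5.7 50.7
8 96 -5.9 5.9 46.3
16 111 -6.0 5.9 46.7
24 107 -5.6 6.0 46.3
32 115 -5.3 6.1 46.0
40 103 -5.1 6.1 47.1
48 95 -5.0 5.4 46.4
56 67 -4.0 3.7 44.5
64 21 -2.0 2.7 42.7
tip [62.86107632 62.86275892 62.86435805 62.86491917 62.87747905]
cheek x [-149.48611053   -3.60385908] y [-23.45717514  24.59672061]
now [ 455.5 -387.5  200.8] yaw 0.301 q [-0.76  0.44  1.75  0.    0.95  0.51] F [-0.1  0.8  0.6] w 59.8 t 8.73
delta cm [ 2.81  2.3  12.08] yaw deg 0.1 rows>=4
```

View pics/w9b.png

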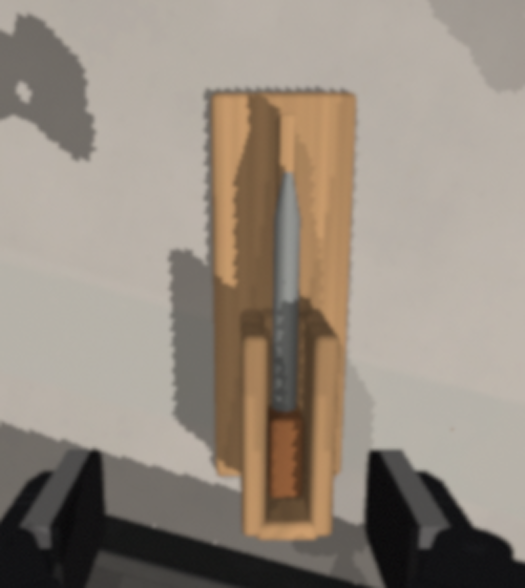

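```bash
python3 -c "
from go import *
c0=(470,-407.4,.3015)
t=(c0[0]+17*np.cos(.3015),c0[1]+17*np.sin(.3015))
print(t); delta((*t,100),.3015)
delta((*t,34),.3015)
"
```

```text
(np.float64(486.23316628188445), np.float64(-402.3518010672428))
now [ 455.5 -387.5  200.8] yaw 0.301 q [-0.76  0.44  1.75  0.    0.95  0.51] F [-0.1  0.8  0.6] w 59.8 t 8.73
delta cm [ 2.5   2.34 10.08] yaw deg -0.0 rows>=3
now [ 455.5 -387.5  200.8] yaw 0.301 q [-0.76  0.44  1.75  0.    0.95  0.51] F [-0.1  0.8  0.6] w 59.8 t 8.73
delta cm [ 2.51  2.35 16.68] yaw deg -0.0 rows>=5
```

>>> move_arm:
  delta_pos:
    - [2.5, 2.35, 2]
    - [2.5, 2.35, 6]
    - [2.5, 2.35, 10]
    - [2.5, 2.35, 10]
    - [2.5, 2.35, 10]
  yaw: [0, 0, 0, 0, 0]
  claw: 0.45

```text
clock: 9.15
tool_pos: [485.2, -402.1, 100.3]
tool_rot: [[0.955, 0.296, -0.003], [0.296, -0.955, 0.003], [-0.002, -0.004, -1.0]]
wrist_force: [1.1, -0.7, 1.3]
gripper_width: 46.9
```

```bash
python3 -c "
from go import *
d,p=shot('wrist','w10')
delta((486.2,-402.4,34),.3015)
"
```

```text
now [ 486.2 -403.3  102.3] yaw 0.300 q [-0.74  0.6   1.75  0.    0.79  0.53] F [0.3 0.2 0.7] w 46.8 t 9.20
delta cm [ 0.03 -0.09  6.83] yaw deg -0.1 rows>=2
```

View pics/w10.png

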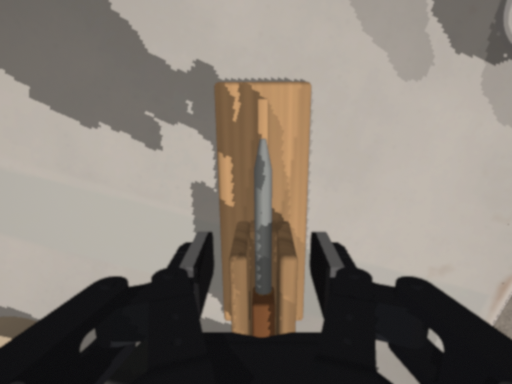

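Rod (column 264) lies midway between the fingers (213, 310). Descending.

>>> move_arm:
  delta_pos:
    - [0, -0.05, 3]
    - [0, -0.05, 5.5]
    - [0, -0.05, 6.8]
    - [0, -0.05, 6.8]
  yaw: [0, 0, 0, 0]

```text
clock: 9.53
tool_pos: [485.5, -403.1, 33.2]
tool_rot: [[0.955, 0.295, -0.001], [0.295, -0.955, 0.001], [-0.001, -0.001, -1.0]]
wrist_force: [-1.5, 0.5, 0.4]
gripper_width: 46.7
```

>>> move_arm:
  delta_pos:
    - [0, 0, 0]
    - [0, 0, 0]
  yaw: [0, 0]

```text
clock: 9.7
tool_pos: [486.8, -404.4, 35.6]
tool_rot: [[0.955, 0.295, 0.002], [0.295, -0.955, -0.002], [0.001, 0.002, -1.0]]
wrist_force: [-0.7, -0.4, -0.3]
gripper_width: 46.9
```

>>> move_arm:
  delta_pos:
    - [0, -0.1, 0.1]
    - [0, -0.1, 0.1]
    - [0, -0.1, 0.1]
    - [0, -0.1, 0.1]
  yaw: [0, 0, 0, 0]
  claw: 1
  force: 80

```text
clock: 10.03
tool_pos: [485.8, -402.9, 33.5]
tool_rot: [[0.955, 0.295, 0.001], [0.295, -0.955, -0.001], [0.001, 0.001, -1.0]]
wrist_force: [-0.9, 1.3, 10.8]
gripper_width: 8.7
```

>>> move_arm:
  delta_pos:
    - [0, 0, 0]
    - [0, 0, 0]
  yaw: [0, 0]

```text
clock: 10.2
tool_pos: [485.8, -402.9, 33.4]
tool_rot: [[0.956, 0.295, 0.001], [0.295, -0.956, -0.001], [0.001, 0.001, -1.0]]
wrist_force: [-1.2, 1.7, 10.4]
gripper_width: 9.0
```

>>> move_arm:
  delta_pos:
    - [0, 0, -1]
    - [0, 0, -3]
    - [0, 0, -6]
    - [0, 0, -9]
    - [0, 0, -11]
  yaw: [0, 0, 0, 0, 0]

```text
clock: 10.62
tool_pos: [486.0, -403.1, 145.7]
tool_rot: [[0.956, 0.295, 0.002], [0.295, -0.956, -0.001], [0.001, 0.002, -1.0]]
wrist_force: [0.4, -0.2, -0.9]
gripper_width: 9.0
```

>>> move_arm:
  delta_pos:
    - [0, 0, 0]
    - [0, 0, 0]
    - [0, 0, 0]
  yaw: [0, 0, 0]

```text
clock: 10.87
tool_pos: [485.1, -402.3, 142.2]
tool_rot: [[0.956, 0.295, -0.0], [0.295, -0.956, 0.0], [-0.0, -0.0, -1.0]]
wrist_force: [0.5, 0.1, -0.4]
gripper_width: 8.6
```

```bash
python3 -c "
from go import *
d,p=shot('wrist','w11')
C=cloud(d,(np.eye(3),np.zeros(3)))
print(np.round(C[140:300:10,264],1))
delta((490,-160,110),.15+np.pi/2)
"
```

```text
[[ 41.7   1.4 108.6]
 [ 33.7   1.4 109.4]
 [ 45.3   0.4  -7.3]
 [ 41.2   0.4  -9.1]
 [ 36.8   0.4  -9.3]
 [ 32.6   0.4 -10.3]
 [ 28.1   0.4 -10.5]
 [ 23.9   0.4 -11.6]
 [ 19.1   0.4 -11.3]
 [ 14.6   0.4 -11.9]
 [  9.4   0.4 -11. ]
 [  4.8   0.4 -11.8]
 [ -0.7   0.4 -10.8]
 [ -5.5   0.4 -11.5]
 [-11.    0.4 -11. ]
 [-16.    0.4 -11.5]]
now [ 484.9 -402.1  141.6] yaw 0.299 q [-0.74  0.55  1.73  0.    0.87  0.53] F [-0.3  0.1 -1.3] w 8.8 t 10.92
delta cm [  7.63 -22.98   3.19] yaw deg -81.4 rows>=12
```

View pics/w11.png

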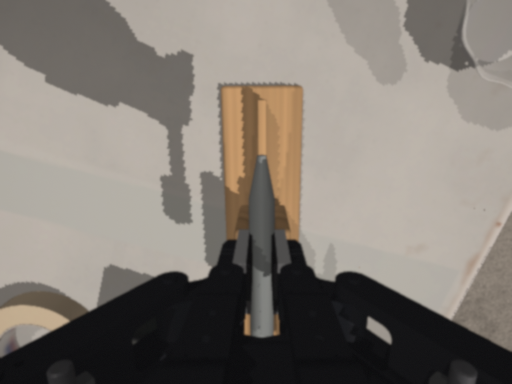

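Pin held level by the rod; tip at (262,155), about 46 mm ahead of the TCP. Turn it to point along the stand's +y and lay it where the arm lay.

>>> move_arm:
  delta_pos:
    - [1.5, -4, 0]
    - [3, -8, 0]
    - [4.5, -12, 0]
    - [5.5, -15, 0]
    - [6, -17, 0]
  yaw: [-7, -14, -21, -28, -35]

```text
clock: 11.33
tool_pos: [491.4, -218.8, 141.1]
tool_rot: [[0.608, 0.794, -0.003], [0.794, -0.608, 0.002], [-0.0, -0.003, -1.0]]
wrist_force: [-0.8, -0.2, -1.3]
gripper_width: 8.5
```

```bash
python3 -c "
from go import *
delta((490,-145,60),.15+np.pi/2)
"
```

```text
now [ 491.4 -218.8  141.1] yaw 0.917 q [-0.48  0.44  1.94  0.    0.76  0.18] F [-0.8 -0.2 -1.3] w 8.5 t 11.33
delta cm [ 5.78 -4.57  8.13] yaw deg -46.0 rows>=7
```

>>> move_arm:
  delta_pos:
    - [1.2, -1, 1]
    - [2.4, -2, 2]
    - [3.6, -3, 4]
    - [4.8, -4, 6]
    - [5.8, -4.6, 8]
  yaw: [-7, -14, -21, -28, -35]

```text
clock: 11.75
tool_pos: [490.6, -147.0, 60.8]
tool_rot: [[0.043, 0.999, -0.002], [0.999, -0.043, 0.001], [0.001, -0.002, -1.0]]
wrist_force: [0.6, -0.7, -1.2]
gripper_width: 8.5
```

```bash
python3 -c "
from go import *
delta((490,-145,15),.15+np.pi/2)
"
```

```text
now [ 490.6 -147.    60.8] yaw 1.528 q [-0.35  0.54  2.05  0.    0.55 -0.31] F [ 0.6 -0.7 -1.2] w 8.5 t 11.75
delta cm [ 0.19 -0.06  4.58] yaw deg -11.1 rows>=2
```

>>> move_arm:
  delta_pos:
    - [0, 0, 1]
    - [0, 0, 3]
    - [0, 0, 4.6]
    - [0, 0, 4.6]
    - [0, 0, 4.6]
  yaw: [-6, -11, -11, -11, -11]

```text
clock: 12.17
tool_pos: [490.6, -148.0, 15.3]
tool_rot: [[-0.141, 0.99, -0.003], [0.99, 0.141, 0.001], [0.002, -0.003, -1.0]]
wrist_force: [1.5, -0.2, -0.1]
gripper_width: 8.6
```

```bash
python3 -c "
from go import *
delta((490,-145,3),.15+np.pi/2)
"
```

```text
now [ 490.6 -148.    15.3] yaw 1.712 q [-0.35  0.62  2.07  0.    0.45 -0.49] F [ 1.5 -0.2 -0.1] w 8.6 t 12.17
delta cm [ 0.3  -0.02  1.23] yaw deg -0.5 rows>=1
```

>>> move_arm:
  delta_pos:
    - [0, 0, 0.5]
    - [0, 0, 1.0]
    - [0, 0, 1.1]
  yaw: [0, -0.4, -0.4]

```text
clock: 12.42
tool_pos: [492.0, -148.6, 5.3]
tool_rot: [[-0.149, 0.989, 0.0], [0.989, 0.149, -0.0], [-0.0, 0.0, -1.0]]
wrist_force: [-0.7, 0.5, -1.7]
gripper_width: 8.5
```

>>> move_arm:
  delta_pos:
    - [0, 0, 0.1]
    - [0, 0, 0.1]
    - [0, 0, 0.1]
  yaw: [0, 0, 0]

```text
clock: 12.67
tool_pos: [492.0, -148.5, 4.7]
tool_rot: [[-0.149, 0.989, 0.0], [0.989, 0.149, -0.0], [-0.0, 0.0, -1.0]]
wrist_force: [0.3, -0.4, -1.3]
gripper_width: 8.8
```

>>> move_arm:
  delta_pos:
    - [0, 0, 0.15]
    - [0, 0, 0.2]
    - [0, 0, 0.2]
  yaw: [0, 0, 0]

```text
clock: 12.92
tool_pos: [491.9, -148.4, 2.4]
tool_rot: [[-0.149, 0.989, -0.0], [0.989, 0.149, 0.0], [0.0, -0.0, -1.0]]
wrist_force: [-0.2, 0.9, -0.5]
gripper_width: 8.7
```

>>> move_arm:
  delta_pos:
    - [0, 0, 0.1]
    - [0, 0, 0.1]
    - [0, 0, 0.1]
  yaw: [0, 0, 0]

```text
clock: 13.17
tool_pos: [491.9, -148.4, 1.4]
tool_rot: [[-0.149, 0.989, -0.0], [0.989, 0.149, 0.0], [0.0, -0.0, -1.0]]
wrist_force: [0.6, -0.4, -1.4]
gripper_width: 8.8
```

>>> move_arm:
  delta_pos:
    - [0, 0, 0]
    - [0, 0, 0]
    - [0, 0, 0]
    - [0, 0, 0]
  yaw: [0, 0, 0, 0]
  claw: 0.5

```text
clock: 13.5
tool_pos: [492.0, -148.5, 1.5]
tool_rot: [[-0.149, 0.989, 0.0], [0.989, 0.149, -0.0], [-0.0, 0.0, -1.0]]
wrist_force: [-0.1, -0.9, 0.4]
gripper_width: 42.8
```

>>> move_arm:
  delta_pos:
    - [0, 0, -3]
    - [0, 0, -6]
    - [-4, 0, -10]
    - [-6, 0, -12]
    - [-6, 0, -12]
  yaw: [0, 0, 0, 0, 0]

```text
clock: 13.92
tool_pos: [504.7, -212.8, 126.8]
tool_rot: [[-0.148, 0.989, 0.008], [0.989, 0.148, -0.005], [-0.006, 0.008, -1.0]]
wrist_force: [1.8, -1.7, 0.5]
gripper_width: 42.3
```

>>> move_arm:
  delta_pos:
    - [0, 0, 0]
    - [0, 0, 0]
    - [0, 0, 0]
  yaw: [0, 0, 0]

```text
clock: 14.17
tool_pos: [499.8, -206.8, 120.4]
tool_rot: [[-0.149, 0.989, -0.002], [0.989, 0.149, 0.001], [0.001, -0.002, -1.0]]
wrist_force: [-0.9, -0.3, -0.3]
gripper_width: 42.7
```

```bash
python3 -c "
from go import *
d,p=shot('wrist','w12')
P=cloud(d,p); print(P.shape)
delta((490,-145,3),.15+np.pi/2)
"
```

```text
(384, 512, 3)
now [ 499.8 -206.7  120.3] yaw 1.721 q [-0.45  0.47  1.95  0.    0.72 -0.6 ] F [-0.7  0.1 -0.1] w 42.5 t 14.22
delta cm [ 6.23 -0.03 11.74] yaw deg -0.0 rows>=4
```

View pics/w12.png

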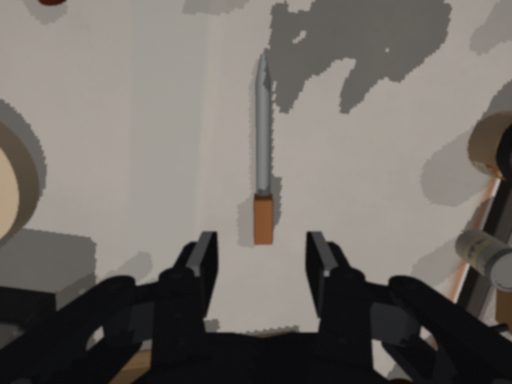

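Pin lies level, head at (263,220), rod to tip at (263,53), pointing along the tool's x.

```bash
python3 -c "
from go import *
d=load('pics/w12.npz'); p=(d['R'],d['p'])
C=cloud(d,(np.eye(3),np.zeros(3)))
W=cloud(d,p)
m=(W[...,2]>18)&(W[...,2]<30)&(abs(C[...,1])<20); v,u=np.nonzero(m); k=(v>180)&(v<260); v,u=v[k],u[k]
print(u.min(),u.max(),v.min(),v.max()); H=C[v,u]; Hw=W[v,u]; print(H.min(0),H.max(0),Hw[:,2].mean())
mx=(np.sort(H[:,0])[3]+np.sort(H[:,0])[-3])/2; my=(np.sort(H[:,1])[3]+np.sort(H[:,1])[-3])/2
c=p[0]@np.array([mx,my,0])+p[1]; print('head',mx,my,c)
for r in range(60,196,15):
  k=(W[r,:,2]>5)&(abs(C[r,:,1])<20); print(r,C[r,k,0].mean().round(1),C[r,k,1].min().round(1),C[r,k,1].max().round(1),W[r,k,2].max().round(1))
"
```

```text
254 272 198 244
[-42.99663911  -6.06941532  95.06124641] [ -3.34038193   8.91499557 102.03890787] 22.97655737632053
head -23.153304502136173 1.424506433489353 [ 504.64904233 -229.49187014  120.36435114]
60 101.5 -1.5 3.9 8.5
75 85.4 -3.0 6.2 262.3
90 78.5 -3.9 7.0 262.3
105 68.7 -3.9 6.2 262.3
120 59.2 -4.0 7.1 262.3
135 49.5 -4.1 7.2 262.3
150 38.2 -4.2 6.4 262.3
165 27.5 -4.2 6.4 262.3
180 22.2 -4.4 6.5 262.3
195 -3.8 -6.1 9.2 12.1
```

```bash
python3 -c "
from go import *
delta((504.7,-230.5,45),1.72)
"
```

```text
now [ 499.8 -206.7  120.3] yaw 1.721 q [-0.45  0.47  1.95  0.    0.72 -0.6 ] F [-0.7  0.1 -0.1] w 42.5 t 14.22
delta cm [-2.44  0.14  7.52] yaw deg 0.0 rows>=2
```

>>> move_arm:
  delta_pos:
    - [-2.4, 0.1, 2]
    - [-2.4, 0.1, 5]
    - [-2.4, 0.1, 8]
    - [-2.4, 0.1, 10]
    - [-2.4, 0.1, 10.5]
  yaw: [0, 0, 0, 0, 0]

```text
clock: 14.63
tool_pos: [502.8, -229.5, 12.5]
tool_rot: [[-0.149, 0.989, -0.006], [0.989, 0.149, 0.003], [0.004, -0.005, -1.0]]
wrist_force: [-1.0, 0.9, -0.3]
gripper_width: 43.2
```

```bash
python3 -c "
from go import *
d,p=shot('wrist','w13')
delta((504.7,-230.5,3),1.72)
"
```

```text
now [ 503.3 -229.7   13.3] yaw 1.721 q [-0.48  0.66  1.97  0.    0.52 -0.63] F [-1.   0.5 -0.3] w 43.0 t 14.68
delta cm [-0.1   0.13  1.03] yaw deg 0.0 rows>=1
```

View pics/w13.png

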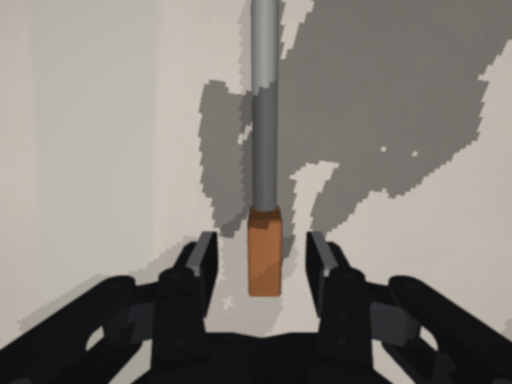

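Head (columns 249–282, rows 207–296) is between the fingers (218, 307).

>>> move_arm:
  delta_pos:
    - [0, 0.1, 0.5]
    - [0, 0.1, 0.9]
    - [0, 0.1, 0.9]
  yaw: [0, 0, 0]

```text
clock: 14.93
tool_pos: [506.8, -231.1, 7.7]
tool_rot: [[-0.149, 0.989, 0.001], [0.989, 0.149, -0.0], [-0.0, 0.001, -1.0]]
wrist_force: [-0.4, 0.4, 0.6]
gripper_width: 42.8
```

>>> move_arm:
  delta_pos:
    - [0, 0, 0.05]
    - [0, 0, 0.05]
    - [0, 0, 0.05]
    - [0, 0, 0.05]
  yaw: [0, 0, 0, 0]
  claw: 1
  force: 90

```text
clock: 15.27
tool_pos: [506.8, -231.4, 7.9]
tool_rot: [[-0.149, 0.989, 0.001], [0.989, 0.149, -0.0], [-0.001, 0.001, -1.0]]
wrist_force: [-1.9, 2.1, 9.7]
gripper_width: 13.8
```

>>> move_arm:
  delta_pos:
    - [0, 0, 0]
    - [0, 0, 0]
  yaw: [0, 0]

```text
clock: 15.43
tool_pos: [506.7, -231.4, 7.9]
tool_rot: [[-0.149, 0.989, 0.001], [0.989, 0.149, -0.001], [-0.001, 0.001, -1.0]]
wrist_force: [-1.5, 2.0, 10.2]
gripper_width: 13.7
```

>>> move_arm:
  delta_pos:
    - [0, 0, -1]
    - [0, 0, -4]
    - [-1, 0, -8]
    - [-2, 0, -12]
    - [-2, 0, -12]
  yaw: [0, 0, 0, 0, 0]

```text
clock: 15.85
tool_pos: [513.2, -254.2, 134.8]
tool_rot: [[-0.148, 0.989, 0.009], [0.989, 0.148, -0.006], [-0.007, 0.009, -1.0]]
wrist_force: [3.3, -1.2, -0.5]
gripper_width: 13.8
```

>>> move_arm:
  delta_pos:
    - [0, 0, 0]
    - [0, 0, 0]
    - [0, 0, 0]
  yaw: [0, 0, 0]

```text
clock: 16.1
tool_pos: [508.5, -250.4, 126.2]
tool_rot: [[-0.149, 0.989, -0.002], [0.989, 0.149, 0.001], [0.001, -0.001, -1.0]]
wrist_force: [-0.5, 0.5, -0.6]
gripper_width: 13.5
```

```bash
python3 -c "
from go import *
d,p=shot('wrist','w14')
C=cloud(d,(np.eye(3),np.zeros(3)))
m=(C[...,2]>-30)&(C[...,2]<40)&(abs(C[...,1])<12)
for r in range(5,300,12):
  k=m[r]&(abs(np.arange(512)-263)<40)
  if k.sum(): print(r,C[r,k,0].mean().round(1),'y',C[r,k,1].min().round(1),C[r,k,1].max().round(1),'ztop',C[r,k,2].min().round(1))
print(arm.observe()['tool_pos'],arm.observe()['gripper_width'])
"
```

```text
5 106.9 y -6.3 5.2 ztop -3.6
17 102.6 y -6.3 5.2 ztop -3.3
29 98.2 y -6.5 5.2 ztop -4.6
41 93.8 y -6.1 5.3 ztop -3.6
53 89.2 y -6.1 5.3 ztop -3.7
65 84.6 y -6.2 5.3 ztop -3.8
77 79.9 y -6.3 5.5 ztop -3.8
89 75.1 y -5.9 5.4 ztop -4.4
101 70.2 y -6.0 5.5 ztop -3.3
113 65.2 y -6.1 5.5 ztop -3.5
125 60.1 y -6.1 5.5 ztop -4.1
137 54.9 y -5.7 5.6 ztop -3.3
149 49.6 y -5.8 5.6 ztop -3.7
161 44.1 y -5.9 5.7 ztop -3.5
173 38.6 y -6.0 5.7 ztop -4.0
185 33.0 y -5.6 5.8 ztop -3.3
197 27.2 y -5.7 5.8 ztop -3.5
209 21.8 y -7.6 7.7 ztop -4.4
221 20.4 y -7.7 7.9 ztop -16.0
233 13.8 y -11.9 11.9 ztop -16.0
245 10.3 y -11.7 11.8 ztop -21.6
257 4.1 y -6.7 7.2 ztop -29.8
269 -2.1 y -6.6 7.1 ztop -25.2
281 -8.2 y -6.7 7.1 ztop -26.1
293 -14.5 y -6.9 7.4 ztop -26.8
[ 508.43037864 -250.29385337  125.83406636] 13.781470418195257
```

View pics/w14.png

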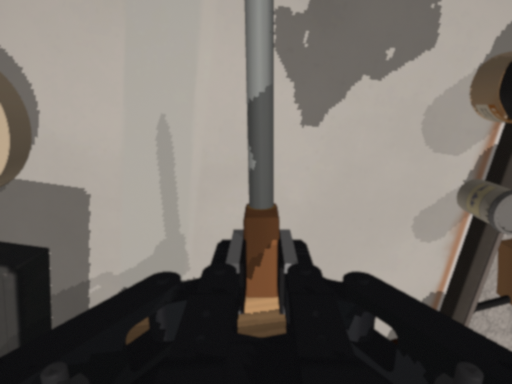

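```bash
cat > ins.py <<'E'
from go import *
import sys
S=(486.0,14.8,.15)
def tgt(t,z,lat=0): 
    c,s=np.cos(S[2]),np.sin(S[2]); return (S[0]-s*t+c*lat,S[1]+c*t+s*lat,z)
def loc(p): 
    c,s=np.cos(S[2]),np.sin(S[2]); dx,dy=p[0]-S[0],p[1]-S[1]; return -s*dx+c*dy, c*dx+s*dy
if __name__=='__main__':
    a=[float(x) for x in sys.argv[1:]]
    print('local t,lat',np.round(loc(arm.observe()['tool_pos']),2)); delta(tgt(*a),S[2]+np.pi/2)
E
python3 ins.py -194 62
```

```text
local t,lat [-265.47  -17.44]
now [ 508.4 -250.3  125.8] yaw 1.720 q [-0.51  0.5   1.89  0.    0.76 -0.66] F [ 0.9 -0.5 -1.1] w 13.8 t 16.15
delta cm [7.14 1.75 6.39] yaw deg -0.0 rows>=3
```

>>> move_arm:
  delta_pos:
    - [2, 1.7, 2]
    - [4, 1.7, 4]
    - [6, 1.7, 6]
    - [7.1, 1.7, 6.4]
    - [7.1, 1.7, 6.4]
  yaw: [0, 0, 0, 0, 0]

```text
clock: 16.57
tool_pos: [513.2, -175.5, 60.8]
tool_rot: [[-0.151, 0.989, -0.005], [0.989, 0.151, 0.002], [0.003, -0.005, -1.0]]
wrist_force: [-0.6, 0.1, -1.8]
gripper_width: 13.7
```

>>> move_arm:
  delta_pos:
    - [0, 0, 0]
    - [0, 0, 0]
    - [0, 0, 0]
  yaw: [0, 0, 0]

```text
clock: 16.82
tool_pos: [516.4, -179.3, 63.7]
tool_rot: [[-0.148, 0.989, 0.002], [0.989, 0.148, -0.001], [-0.001, 0.001, -1.0]]
wrist_force: [-0.9, 0.3, -1.3]
gripper_width: 14.0
```

```bash
python3 ins.py -194 62; python3 -c "
from go import *
shot('wrist','w15');d,p=shot('top','t15'); shot('scene','s15')
cv2.imwrite('pics/t15c.png',cv2.resize(d['frame'][160:280,200:330,::-1],None,fx=4.6,fy=4.6,interpolation=cv2.INTER_CUBIC))
"
```

```text
local t,lat [-196.43    1.06]
now [ 516.4 -179.3   63.7] yaw 1.720 q [-0.39  0.57  1.97 -0.    0.6  -0.54] F [-0.9  0.3 -1.3] w 14.0 t 16.82
delta cm [ 0.24 -0.11  0.17] yaw deg -0.1 rows>=1
```

View pics/t15c.png

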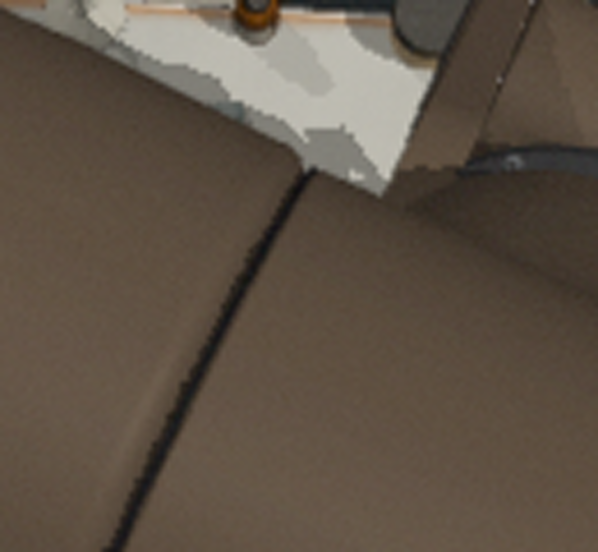

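View pics/w15.png

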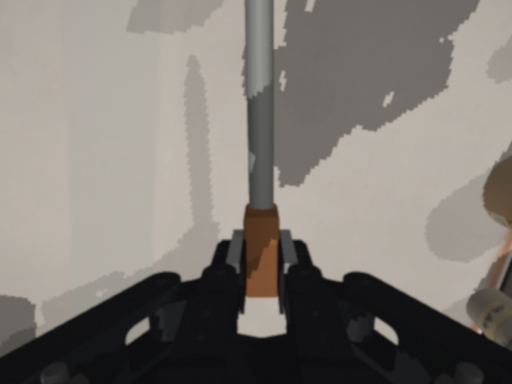

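```bash
python3 -c "
from go import *
d=load('pics/s15.npz')
cv2.imwrite('pics/s15c.png',cv2.resize(d['frame'][170:260,200:330,::-1],None,fx=6,fy=6,interpolation=cv2.INTER_CUBIC))
"; python3 ins.py -170 62
```

```text
local t,lat [-196.13    0.7 ]
now [ 516.  -179.    63.5] yaw 1.719 q [-0.39  0.57  1.97 -0.    0.6  -0.54] F [ 0.8 -0.5 -2.1] w 13.9 t 16.97
delta cm [ 2.61 -0.07  0.15] yaw deg -0.1 rows>=1
```

View pics/s15c.png

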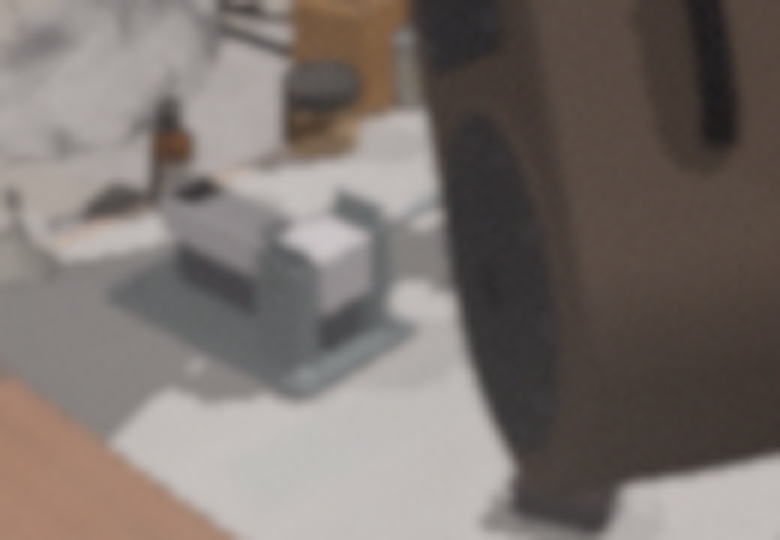

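The scene view shows the arm seated between the lugs at crop (320,260). Advancing slowly on the hole.

>>> move_arm:
  delta_pos:
    - [1, -0.1, 0.15]
    - [2, -0.1, 0.15]
    - [2.4, -0.1, 0.15]
    - [2.4, -0.1, 0.15]
  yaw: [0, 0, 0, 0]

```text
clock: 17.3
tool_pos: [510.5, -153.2, 61.4]
tool_rot: [[-0.15, 0.989, -0.001], [0.989, 0.15, 0.0], [0.0, -0.001, -1.0]]
wrist_force: [0.8, -0.1, -1.1]
gripper_width: 13.4
```

```bash
python3 ins.py -160 62
```

```text
local t,lat [-169.81   -0.9 ]
now [ 510.5 -153.2   61.4] yaw 1.721 q [-0.35  0.56  2.    0.    0.58 -0.5 ] F [ 0.8 -0.1 -1.1] w 13.4 t 17.30
delta cm [ 0.98  0.09 -0.06] yaw deg 0.0 rows>=1
```

>>> move_arm:
  delta_pos:
    - [0.3, 0, 0]
    - [0.6, 0, 0]
    - [0.9, 0, 0]
    - [1.0, 0, 0]
    - [1.0, 0, 0]
  yaw: [0, 0, 0, 0, 0]

```text
clock: 17.72
tool_pos: [509.5, -144.5, 61.4]
tool_rot: [[-0.149, 0.989, -0.0], [0.989, 0.149, 0.0], [0.0, -0.0, -1.0]]
wrist_force: [0.8, 0.2, -0.8]
gripper_width: 13.8
```

```bash
python3 ins.py -150 62
```

```text
local t,lat [-161.06   -0.59]
now [ 509.5 -144.5   61.4] yaw 1.720 q [-0.33  0.56  2.01  0.    0.57 -0.48] F [ 0.8  0.2 -0.8] w 13.8 t 17.72
delta cm [ 1.11  0.06 -0.06] yaw deg -0.0 rows>=1
```

Tip is about 8 mm into the lug with no force. Next steps with a small correction.

>>> move_arm:
  delta_pos:
    - [0.3, 0.05, 0]
    - [0.6, 0.05, -0.05]
    - [0.9, 0.05, -0.05]
    - [1.1, 0.05, -0.05]
    - [1.1, 0.05, -0.05]
  yaw: [0, 0, 0, 0, 0]

```text
clock: 18.13
tool_pos: [508.3, -133.4, 61.9]
tool_rot: [[-0.149, 0.989, -0.0], [0.989, 0.149, 0.0], [0.0, -0.0, -1.0]]
wrist_force: [-0.1, -0.0, -0.8]
gripper_width: 13.7
```

```bash
python3 ins.py -140 62
```

```text
local t,lat [-1.4984e+02 -1.3000e-01]
now [ 508.3 -133.4   61.9] yaw 1.720 q [-0.31  0.55  2.02  0.    0.57 -0.46] F [-0.1 -0.  -0.8] w 13.7 t 18.13
delta cm [ 0.98  0.01 -0.01] yaw deg -0.0 rows>=1
```

>>> move_arm:
  delta_pos:
    - [0.2, 0, 0]
    - [0.4, 0, 0]
    - [0.6, 0, 0]
    - [0.8, 0, 0]
    - [1.0, 0, 0]
  yaw: [0, 0, 0, 0, 0]

```text
clock: 18.55
tool_pos: [506.9, -123.7, 61.9]
tool_rot: [[-0.149, 0.989, -0.0], [0.989, 0.149, 0.0], [0.0, -0.0, -1.0]]
wrist_force: [0.1, 0.6, -0.6]
gripper_width: 13.6
```

```bash
python3 ins.py -130 62
```

```text
local t,lat [-1.4009e+02 -8.0000e-02]
now [ 506.9 -123.7   61.9] yaw 1.720 q [-0.3   0.55  2.03  0.    0.56 -0.45] F [ 0.1  0.6 -0.6] w 13.6 t 18.55
delta cm [ 1.01  0.01 -0.01] yaw deg -0.0 rows>=1
```

>>> move_arm:
  delta_pos:
    - [0.3, 0, 0]
    - [0.6, 0, 0]
    - [0.9, 0, 0]
    - [1.2, 0, 0]
    - [1.5, 0, 0]
  yaw: [0, 0, 0, 0, 0]

```text
clock: 18.97
tool_pos: [504.6, -108.8, 61.9]
tool_rot: [[-0.149, 0.989, 0.0], [0.989, 0.149, 0.0], [0.0, 0.0, -1.0]]
wrist_force: [0.3, -0.1, -1.6]
gripper_width: 13.8
```

>>> move_arm:
  delta_pos:
    - [0.3, 0, 0]
    - [0.6, 0, 0]
    - [0.9, 0, 0]
    - [1.2, 0, 0]
    - [1.5, 0, 0]
  yaw: [0, 0, 0, 0, 0]

```text
clock: 19.38
tool_pos: [502.4, -94.0, 61.9]
tool_rot: [[-0.149, 0.989, -0.0], [0.989, 0.149, 0.0], [0.0, -0.0, -1.0]]
wrist_force: [0.5, 0.1, -1.4]
gripper_width: 14.2
```

```bash
python3 ins.py -95 62;python3 -c "
from go import *
shot('wrist','w16')"
```

```text
local t,lat [-1.0999e+02 -2.0000e-02]
now [502.4 -94.   61.9] yaw 1.720 q [-0.24  0.54  2.05  0.    0.55 -0.39] F [ 0.5  0.1 -1.4] w 14.2 t 19.38
delta cm [ 1.5   0.   -0.01] yaw deg -0.0 rows>=1
```

View pics/w16.png

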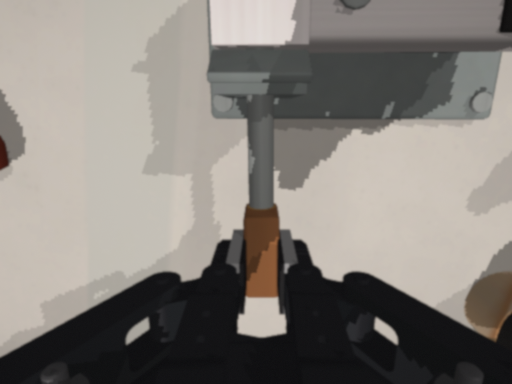

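Rod (centre column 261) enters the lug (209–312) centrally, no side force. Continue to home.

>>> move_arm:
  delta_pos:
    - [0.3, 0, 0]
    - [0.6, 0, 0]
    - [0.9, 0, 0]
    - [1.2, 0, 0]
    - [1.5, 0, 0]
  yaw: [0, 0, 0, 0, 0]

```text
clock: 19.85
tool_pos: [500.2, -79.1, 61.9]
tool_rot: [[-0.149, 0.989, 0.0], [0.989, 0.149, 0.0], [0.0, 0.0, -1.0]]
wrist_force: [0.2, 0.3, -1.8]
gripper_width: 13.9
```

>>> move_arm:
  delta_pos:
    - [0.3, 0, 0]
    - [0.6, 0, 0]
    - [0.9, 0, 0]
    - [1.2, 0, 0]
    - [1.5, 0, 0]
  yaw: [0, 0, 0, 0, 0]

```text
clock: 20.27
tool_pos: [498.0, -64.3, 61.9]
tool_rot: [[-0.149, 0.989, 0.0], [0.989, 0.149, 0.0], [0.0, 0.0, -1.0]]
wrist_force: [-0.1, -0.8, -0.8]
gripper_width: 14.0
```

>>> move_arm:
  delta_pos:
    - [0.3, 0, 0]
    - [0.6, 0, 0]
    - [0.9, 0, 0]
    - [1.2, 0, 0]
    - [1.4, 0, 0]
  yaw: [0, 0, 0, 0, 0]

```text
clock: 20.68
tool_pos: [495.8, -50.4, 61.9]
tool_rot: [[-0.149, 0.989, -0.0], [0.989, 0.149, 0.0], [0.0, -0.0, -1.0]]
wrist_force: [-0.6, 0.6, -0.9]
gripper_width: 13.7
```

```bash
python3 ins.py -59.5 62;python3 -c "
from go import *
shot('wrist','w17')"
```

```text
local t,lat [-65.92  -0.07]
now [495.8 -50.4  61.9] yaw 1.720 q [-0.16  0.53  2.08  0.    0.53 -0.31] F [-0.6  0.6 -0.9] w 13.7 t 20.68
delta cm [ 0.64  0.01 -0.01] yaw deg -0.0 rows>=1
```

View pics/w17.png

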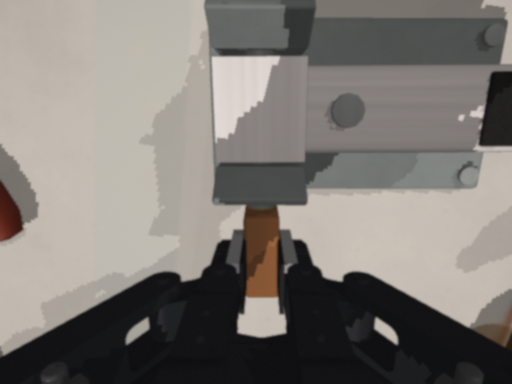

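Rod is through, head front (row 207) a few mm from the lug. Final approach in small steps, watching force.

>>> move_arm:
  delta_pos:
    - [0.2, 0, 0]
    - [0.4, 0, 0]
    - [0.45, 0, 0]
  yaw: [0, 0, 0]

```text
clock: 20.98
tool_pos: [495.2, -46.1, 61.9]
tool_rot: [[-0.149, 0.989, -0.0], [0.989, 0.149, 0.0], [0.0, -0.0, -1.0]]
wrist_force: [0.2, 0.2, -1.2]
gripper_width: 14.0
```

>>> move_arm:
  delta_pos:
    - [0.1, 0, 0]
    - [0.1, 0, 0]
  yaw: [0, 0]

```text
clock: 21.15
tool_pos: [495.1, -45.2, 61.9]
tool_rot: [[-0.149, 0.989, -0.0], [0.989, 0.149, 0.0], [0.0, -0.0, -1.0]]
wrist_force: [-0.1, 0.7, -1.7]
gripper_width: 13.4
```

>>> move_arm:
  delta_pos:
    - [0.1, 0, 0]
    - [0.1, 0, 0]
  yaw: [0, 0]

```text
clock: 21.32
tool_pos: [494.9, -44.3, 61.9]
tool_rot: [[-0.149, 0.989, -0.0], [0.989, 0.149, 0.0], [0.0, -0.0, -1.0]]
wrist_force: [-0.3, -0.2, -0.9]
gripper_width: 13.5
```

>>> move_arm:
  delta_pos:
    - [0.05, 0, 0]
    - [0.1, 0, 0]
  yaw: [0, 0]

```text
clock: 21.48
tool_pos: [494.9, -43.7, 62.0]
tool_rot: [[-0.149, 0.989, 0.0], [0.989, 0.149, -0.0], [-0.0, 0.0, -1.0]]
wrist_force: [-1.2, -12.4, -2.4]
gripper_width: 13.9
```

>>> move_arm:
  delta_pos:
    - [0.05, 0, 0]
    - [0.1, 0, 0]
  yaw: [0, 0]

```text
clock: 21.65
tool_pos: [494.9, -43.6, 62.0]
tool_rot: [[-0.15, 0.989, 0.001], [0.989, 0.15, -0.001], [-0.001, 0.0, -1.0]]
wrist_force: [-2.1, -25.7, -2.1]
gripper_width: 13.5
```

Head bears on the lug (25 N). Ease off the push, lower a little so the rod rests in the holes, then release.

>>> move_arm:
  delta_pos:
    - [-0.1, 0, 0.05]
    - [-0.1, 0, 0.1]
    - [-0.1, 0, 0.1]
  yaw: [0, 0, 0]

```text
clock: 21.9
tool_pos: [495.0, -43.7, 61.0]
tool_rot: [[-0.149, 0.989, 0.0], [0.989, 0.149, -0.0], [-0.0, 0.0, -1.0]]
wrist_force: [-0.7, -7.3, 1.2]
gripper_width: 13.7
```

>>> move_arm:
  delta_pos:
    - [0, 0, 0]
    - [0, 0, 0]
    - [0, 0, 0]
    - [0, 0, 0]
  yaw: [0, 0, 0, 0]
  claw: 0.5

```text
clock: 22.23
tool_pos: [494.8, -43.2, 60.9]
tool_rot: [[-0.149, 0.989, -0.0], [0.989, 0.149, 0.0], [0.0, -0.0, -1.0]]
wrist_force: [0.4, 0.7, 0.5]
gripper_width: 42.5
```

Released; retreat straight up, then back to look.

>>> move_arm:
  delta_pos:
    - [0, 0, -2]
    - [0, 0, -5]
    - [0, 0, -9]
    - [-3, 0, -13]
    - [-6, 0, -16]
  yaw: [0, 0, 0, 0, 0]

```text
clock: 22.65
tool_pos: [502.7, -95.9, 216.8]
tool_rot: [[-0.151, 0.988, 0.001], [0.988, 0.151, 0.0], [0.0, 0.001, -1.0]]
wrist_force: [2.3, -1.0, 0.3]
gripper_width: 43.2
```

>>> move_arm:
  delta_pos:
    - [0, 0, 0]
    - [0, 0, 0]
    - [0, 0, 0]
  yaw: [0, 0, 0]

```text
clock: 22.9
tool_pos: [502.3, -96.3, 214.1]
tool_rot: [[-0.148, 0.989, -0.0], [0.989, 0.148, 0.0], [0.0, -0.0, -1.0]]
wrist_force: [0.7, 0.4, -0.1]
gripper_width: 42.4
```

```bash
python3 ins.py -100 210;python3 -c "
from ins import *
d,p=shot('wrist','w18'); d2,_=shot('scene','s18')
im=d['frame'][:,:,::-1]; cv2.imwrite('pics/w18b.png',cv2.resize(im[0:260,150:410],None,fx=2.3,fy=2.3,interpolation=cv2.INTER_CUBIC))
cv2.imwrite('pics/s18c.png',cv2.resize(d2['frame'][180:245,205:285,::-1],None,fx=8,fy=8,interpolation=cv2.INTER_CUBIC))
P=cloud(d,p)[d['z_map']>0]; t,l=loc(P.T[:2]); z=P[:,2]
k=(abs(l)<6)&(z>66)&(z<90)&(t<-36)&(t>-100); print('head t',np.sort(t[k])[[3,-3]],'ztop',np.median(z[k]))
k=(abs(t+58)<12)&(z>66)&(z<90)&(abs(l)<20); print('head lat',np.sort(l[k])[[3,-3]])
k=(abs(l)<3)&(z>50)&(z<72)&(t>39)&(t<80); print('tip',k.sum(),np.sort(t[k])[-3:] if k.sum() else '')
k=(z>80)&(z<98)&(abs(l)<16)&(abs(t)<50); print('lips',np.sort(t[k])[[5,-5]])
"
```

```text
local t,lat [-112.3   -0.5]
now [502.3 -96.3 214.1] yaw 1.719 q [-0.25  0.31  1.93  0.    0.9  -0.4 ] F [ 0.7  0.4 -0.1] w 42.4 t 22.90
delta cm [1.23 0.05 0.41] yaw deg -0.1 rows>=1
head t [-76.97979055 -36.04593292] ztop 75.50889859189863
head lat [-10.40611895   5.66189111]
tip 0 
lips [-34.13195715  32.46176248]
```

View pics/w18b.png

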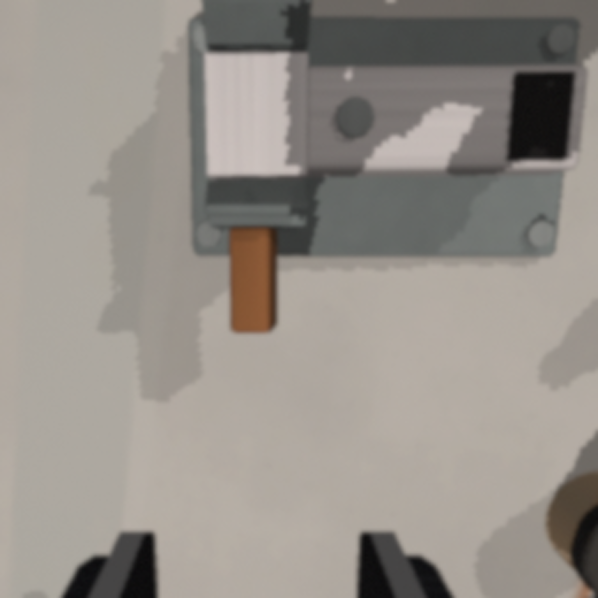

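View pics/s18c.png

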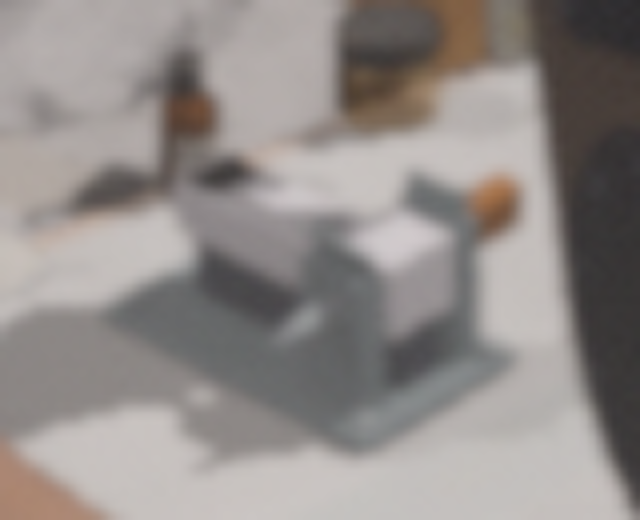

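>>> move_arm:
  delta_pos:
    - [-2, 0, -1]
    - [-4, 0, -2]
    - [-4, 0, -2]
    - [-4, 0, -2]
    - [-4, 0, -2]
  yaw: [0, 0, 0, 0, 0]

```text
clock: 23.42
tool_pos: [508.0, -135.1, 233.2]
tool_rot: [[-0.149, 0.989, -0.002], [0.989, 0.149, 0.001], [0.001, -0.002, -1.0]]
wrist_force: [-0.0, -0.4, -0.4]
gripper_width: 42.9
```

>>> move_arm:
  delta_pos:
    - [0, 0, 0]
    - [0, 0, 0]
    - [0, 0, 0]
  yaw: [0, 0, 0]

```text
clock: 23.67
tool_pos: [508.5, -135.4, 234.0]
tool_rot: [[-0.149, 0.989, -0.001], [0.989, 0.149, 0.0], [0.0, -0.001, -1.0]]
wrist_force: [0.2, 1.0, -0.7]
gripper_width: 42.8
```

```bash
python3 -c "
from ins import *
d,p=shot('wrist','w19'); d2,_=shot('scene','s19'); shot('top','t19')
im=d['frame'][:,:,::-1]; cv2.imwrite('pics/w19b.png',cv2.resize(im[0:200,180:340],None,fx=3,fy=3,interpolation=cv2.INTER_CUBIC))
cv2.imwrite('pics/s19c.png',cv2.resize(d2['frame'][180:245,205:285,::-1],None,fx=8,fy=8,interpolation=cv2.INTER_CUBIC))
for f in ('w18','w19'):
  d=load('pics/%s.npz'%f); P=cloud(d,(d['R'],d['p']))[d['z_map']>0]; t,l=loc(P.T[:2]); z=P[:,2]
  k=(abs(l+2.4)<6)&(z>70)&(z<85)&(t<-40)&(t>-75); A=np.c_[t[k],l[k],np.ones(k.sum())]; print(f,k.sum(),'slope t,lat',np.linalg.lstsq(A,z[k],rcond=None)[0].round(3))
  k=(abs(l+2.4)<6)&(z>66)&(z<90)&(t<-30)&(t>-100); print('head t',np.sort(t[k])[[3,-3]])
  k=(abs(t+58)<12)&(z>66)&(z<90)&(abs(l)<20); print('head lat',np.sort(l[k])[[3,-3]])
  k=(abs(l)<17)&(abs(l+2)>10)&(z>50)&(z<75)&(t<-30)&(t>-45); print('lug out',k.sum(),np.median(t[k]) if k.sum() else '')
  k=(abs(t)<18)&(z>72)&(z<82)&(abs(l)<25); print('eye x',np.sort(l[k])[[5,-5]],'z',np.median(z[k]))
"
```

```text
w18 547 slope t,lat [4.0000e-03 1.4600e-01 7.6046e+01]
head t [-76.98092689 -33.28883585]
head lat [-10.40611895   5.66189111]
lug out 16 -37.29585219423424
eye x [-18.11182438  17.77511672] z 77.22932908341744
w19 547 slope t,lat [5.0000e-03 1.5200e-01 7.6094e+01]
head t [-77.56136243 -32.21669659]
head lat [-10.50172615   6.09845308]
lug out 67 -37.348155330469154
eye x [-18.0482786   17.77631341] z 77.2191094865571
```

View pics/w19b.png

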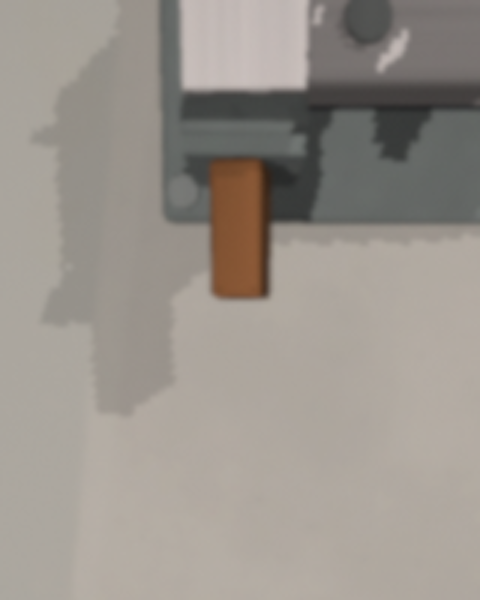

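View pics/s19c.png

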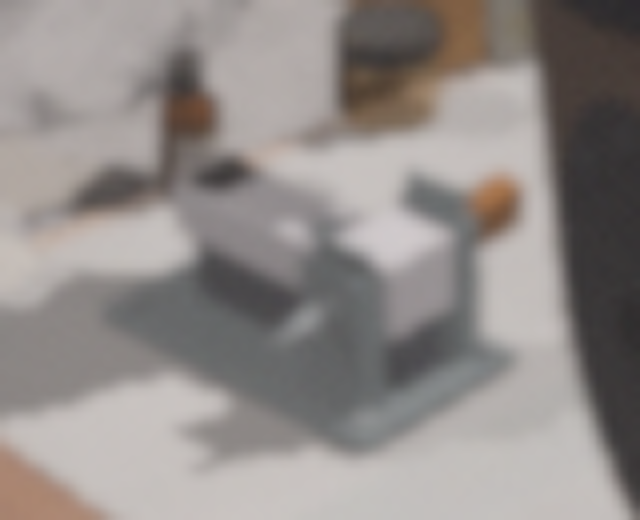

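View pics/t19.png

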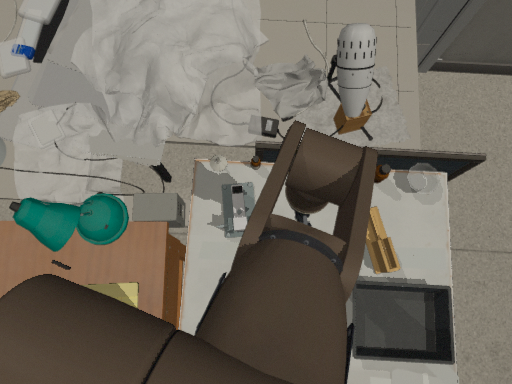

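The head's front sits at the lug face: it spans −77.5 to about −37.3 mm and the lug face measures −37.3. It is stable between two views 0.7 s apart, and the tub, can and bottle were not approached. Handing in.

```bash
python3 -c "
from cell import arm
s=arm.observe(); print(s['clock'],s['wrist_force']); print(arm.job_done())"
```

```text
23.8167 [0.29264221 0.64289558 0.15369607]
the job is handed in; nothing more can be done
None
```

The press arm is fitted on its stand and the hinge pin is pushed home and released. I handed the job in at 23.8 s, with the robot clear of everything.

**What I did:** I set the arm down flat on the rail with its eye between the lugs. I lifted the pin out by its rod, laid it on the worktop in line with the holes, and took it again by the head. I then pushed it through lug, eye and lug until the head met the lug at about 25 N. There was no side force on the way in.

**Last checks:**
- **Arm:** The eye lines up with the lugs to within about 0.5 mm. Its top reads 77 mm against the 78 mm expected, and the camera also reads the rail about 1 mm low. The bar lies parallel to the rail.
- **Pin:** The head's front is flush with the lug face, and the head did not move between two views 0.7 s apart. After release the pin settled about 1.5 mm onto the bottom of the holes, and the head rolled about 8.5° on its axis.
- **Tip at the far lug:** I could only see this in the coarse scene view. The depth check found no tip points there because it was out of view.
- **Forces:** The highest wrist reading was 58 N, when the arm was set down on the rail.
- **Tub, film can and bottle:** I never moved near them. The last top view was partly hidden by the robot, so I could not see all three in it.

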